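# Charge the grinding jar with a scoop of ceramic balls

### The arm

A 6-joint arm with a two-finger parallel gripper is mounted at the origin on a cart in front of the work surface, level with it; the furniture and walls round the work are solid. World frame = base frame: x ahead of the robot, y to its left, z up, the work surface at z = 0. Lengths are in m, angles in degrees, forces in N, time in s.
With the tool pointing down it reaches from about 0.425 to 1.125 m from the base axis. Payload 14.9 kg.
Tool frame: the origin (TCP) lies between the finger pads; the fingertips stand 25 mm ahead of it and the grasp point (between the pads) lies 6 mm ahead of it; z points along the fingers, y is the line along which they close (so a half turn about z gives the same grasp; the last joint's range is limited). The gripper opens to 91 mm and grips with 3 to 60 N. Pads are 32 mm wide; open, the fingers measure 118 mm over their backs; the gripper's body (76 mm by 178 mm) begins 60 mm behind the grasp point.
Start: joints at [72.29, 21.709, 99.362, -0, 58.929, -1.908], TCP at [0.191, 0.674, 0.239] pointing down, gripper open.
Joint ranges: [-158.91, 158.91], [-42.39, 125.64], [0.06, 152.35], [-60.88, 240.88], [17.5, 164.5], [-176.32, 176.32]. Speed limits (degrees/s): [108.29, 108.29, 136.94, 180, 180, 180].

### API

Orientations are given as [roll, pitch, yaw] about the fixed x, y, z axes, in that order (R = Rz(yaw) Ry(pitch) Rx(roll)).
In Python, from plant import ctrl gives the robot as it stands.
- The arm moves only by the tool move_arm, never from a script. Its argument "steps" is a list that holds one entry, the list of rows, each a list of 7 numbers: the opening, from 0 (shut) to 1 (fully open), then the shift along the tool's x, y, z in cm, then the turn, a rotation vector about the tool's x, y, z in rad. In form: [[[hand, dx, dy, dz, rx, ry, rz], ...]]. A call has 1 to 12 rows; each row is the pose to reach, as a shift and turn from the pose commanded when the call began, along the tool's axes at that moment; what a row does not reach only later rows make up. A row lasts 1/12 s, in which the tool goes at most 41.7 mm and 7.16 degrees, less where a joint would pass 70% of its speed; a pose out of reach is approached as far as the arm can. A call with a gripper value outside its range is refused whole. The fingers move at their own pace and stop on an object; "force" is the grip in N (left out, the last holds). Time passes only in rows, so rows that repeat a pose let the fingers close. It gives the time, the measured TCP pose, the force, the opening and the grip force at its end, in the units of the state.
- ctrl.read_state(): the state, without advancing time (a new reading comes with each control period).
- ctrl.capture(name): name is "scene" or "top" or "wrist"; returns (picture, depth): 480x640x3 uint8, blue, green, red; 480x640 float32, m along the optical axis (not along the pixel's ray), 0 where there is no reading.
- ctrl.get_calibration(name): a dict with "fx", "fy", "cx", "cy" (pixels), "R" (3x3) and "t" (3): a world point X has camera coordinates R X + t; the wrist camera has in their place "mount" (4x4, takes a point from camera to tool coordinates, whose origin is the TCP and whose axes are the flange's). Camera axes: x right, y down, z forward; pixel columns grow to the right and rows downward; lengths in m; the calibration is good to about 2 mm. A picture is of the moment at which its call begins: read the wrist's pose just before it. get_calibration takes no time and is no camera call.
- ctrl.hand_in(): hands the job in; it is judged then, once.
The state is a dict: "clock": time; "q": joint angles; "dq": joint speeds; "effort": joint torques, N m; "eef_pos": TCP position; "orientation": TCP orientation; "ft_force": force on the tool from outside, world axes, zero at the start; "ft_torque": the same for the moment, N m; "opening": opening from 0.0 (shut) to 1.0 (fully open); "gripper_force": force on a finger pad.
Only numpy, scipy, OpenCV 4.12 (cv2) and the standard library are available. Lean on these libraries where they do the work, as an engineer would, in place of code of your own. Each camera call takes 0.05 s, during which the arm holds its last target. There are 200 camera calls.

### The job

Draw the scoop out from under the bench shelf by its bowl, set it down flat in the open and take it again by its black grip. Then scoop the clean ceramic balls out of the tray and tip at least four of the six into the grinding jar, leaving any others in the tray, and lay the scoop flat on the bench, right way up, beside the tray. Never touch a ball with the gripper, and do not knock the jar or the things standing round about.

Things in the scene. Friction and masses are not known exactly. Their poses are not given: they have to be found in the camera images.
- scoop: Folded steel scoop with a black grip, 200 mm long, 0.15 kg. Origin: centre of the underside of its flat-bottomed bowl (bench level when flat); +x along it to the grip, +z up out of the bowl. Bowl 100 mm long, 65 mm wide over its parallel upright side walls, back wall 36 mm high. At the start it lies flat, right way up, bowl in the open in front of the bench shelf, the whole grip under the shelf.
- scoop_lip (a point): Middle of the scoop's open front edge, underside: at x -50, y 0, z 0 mm of the scoop. Bowl floor 3 mm thick, bevelled to 1.2 mm at this lip; the side walls, 3 mm thick, rise evenly from nothing at x = -44 mm to 36 mm at x = +20 mm (26 mm at the bowl's middle).
- scoop_grip (a point): The middle of the scoop's grip, at x 105, y 0, z 44.5 mm of the scoop. The grip is a straight black bar 18 mm wide, 20 mm high and 98 mm long, centred there; it rises backwards from the bowl by 18 degrees.
- scoop_end (a point): The rear end of the scoop's grip, at x 153, y 0, z 60 mm of the scoop.
- bench_shelf: Low white sheet-metal bench shelf, fixed, 180 mm deep (x), 330 mm wide (y), top at 108 mm, open at front (-x); a folded front edge hangs down to 90 mm above the bench. Origin: bench level, centre of its footprint. Bottles stand on top, towards the back; a tall microscope stands to the left (+y) of it.
- media_tray: Narrow shallow steel tray, fixed to the bench, open on top. Outside 253 mm long (x) by 82 mm wide (y) by 36 mm high, walls and floor 4 mm thick, with a rolled rim: inside 245 by 74 mm. Origin: bench level, centre of its footprint. Its -x end is nearer the robot; the balls start in that half. The scoop's bowl has 4.5 mm each side in it.
- grinding_jar: White porcelain grinding jar, upright, open on top, loose, 0.8 kg: 118 mm outside diameter, 88 mm high, walls 6 mm, mouth 106 mm, inside floor at 8 mm. Origin: centre of its foot, at bench level.
- label_tape: Roll of cream label tape lying flat, 100 mm across and 25 mm high, loose; a bystander. Origin: centre of its underside.
- marker: Black marker lying on the left of the bench, 132 mm long, loose; a bystander. Origin: underside of its middle.
- dish_lid: Clear dish lid lying on the right, 105 mm across and 14 mm high, loose; a bystander. Origin: centre of its underside.
- ball_0_center (a point): Centre of one of the six white ceramic grinding balls in the tray, 28 mm in diameter, 43 g, smooth and slippery.
- ball_1_center (a point): Centre of one of the six white ceramic grinding balls in the tray, 28 mm in diameter, 43 g, smooth and slippery.
- ball_2_center (a point): Centre of one of the six white ceramic grinding balls in the tray, 28 mm in diameter, 43 g, smooth and slippery.
- ball_3_center (a point): Centre of one of the six white ceramic grinding balls in the tray, 28 mm in diameter, 43 g, smooth and slippery.
- ball_4_center (a point): Centre of one of the six white ceramic grinding balls in the tray, 28 mm in diameter, 43 g, smooth and slippery.
- ball_5_center (a point): Centre of one of the six white ceramic grinding balls in the tray, 28 mm in diameter, 43 g, smooth and slippery.

How it is judged (in metres and radians):
On the way:
1. the scoop lies flat on the bench, let go, with its grip wholly out from under the bench shelf (its rear end more than 10 mm in front of the shelf) (angle between scoop's own z axis and vertical below 0.1 rad and height (world z) of scoop between -0.005 and 0.006 m and contact force between the fingers and scoop below 0.1 N and x of scoop_end in the frame of bench_shelf below -0.1 m), for 0.2 s.
At the end, for the whole second after the job is handed in: At least 4 of 6 balls in the jar (centre within 54 mm of its axis, below 80 mm), the rest in the tray; jar upright (0.05 rad); scoop still, released, flat on the bench right way up (0.1 rad, 6 mm), bowl middle over 70 mm sideways or 170 mm lengthways from the tray middle ((((horizontal distance between ball_0_center and grinding_jar below 0.054 m and z of ball_0_center in the frame of grinding_jar between 0 and 0.08 m) and (horizontal distance between ball_1_center and grinding_jar below 0.054 m and z of ball_1_center in the frame of grinding_jar between 0 and 0.08 m) and (horizontal distance between ball_2_center and grinding_jar below 0.054 m and z of ball_2_center in the frame of grinding_jar between 0 and 0.08 m) and (horizontal distance between ball_3_center and grinding_jar below 0.054 m and z of ball_3_center in the frame of grinding_jar between 0 and 0.08 m)) or ((horizontal distance between ball_0_center and grinding_jar below 0.054 m and z of ball_0_center in the frame of grinding_jar between 0 and 0.08 m) and (horizontal distance between ball_1_center and grinding_jar below 0.054 m and z of ball_1_center in the frame of grinding_jar between 0 and 0.08 m) and (horizontal distance between ball_2_center and grinding_jar below 0.054 m and z of ball_2_center in the frame of grinding_jar between 0 and 0.08 m) and (horizontal distance between ball_4_center and grinding_jar below 0.054 m and z of ball_4_center in the frame of grinding_jar between 0 and 0.08 m)) or ((horizontal distance between ball_0_center and grinding_jar below 0.054 m and z of ball_0_center in the frame of grinding_jar between 0 and 0.08 m) and (horizontal distance between ball_1_center and grinding_jar below 0.054 m and z of ball_1_center in the frame of grinding_jar between 0 and 0.08 m) and (horizontal distance between ball_2_center and grinding_jar below 0.054 m and z of ball_2_center in the frame of grinding_jar between 0 and 0.08 m) and (horizontal distance between ball_5_center and grinding_jar below 0.054 m and z of ball_5_center in the frame of grinding_jar between 0 and 0.08 m)) or ((horizontal distance between ball_0_center and grinding_jar below 0.054 m and z of ball_0_center in the frame of grinding_jar between 0 and 0.08 m) and (horizontal distance between ball_1_center and grinding_jar below 0.054 m and z of ball_1_center in the frame of grinding_jar between 0 and 0.08 m) and (horizontal distance between ball_3_center and grinding_jar below 0.054 m and z of ball_3_center in the frame of grinding_jar between 0 and 0.08 m) and (horizontal distance between ball_4_center and grinding_jar below 0.054 m and z of ball_4_center in the frame of grinding_jar between 0 and 0.08 m)) or ((horizontal distance between ball_0_center and grinding_jar below 0.054 m and z of ball_0_center in the frame of grinding_jar between 0 and 0.08 m) and (horizontal distance between ball_1_center and grinding_jar below 0.054 m and z of ball_1_center in the frame of grinding_jar between 0 and 0.08 m) and (horizontal distance between ball_3_center and grinding_jar below 0.054 m and z of ball_3_center in the frame of grinding_jar between 0 and 0.08 m) and (horizontal distance between ball_5_center and grinding_jar below 0.054 m and z of ball_5_center in the frame of grinding_jar between 0 and 0.08 m)) or ((horizontal distance between ball_0_center and grinding_jar below 0.054 m and z of ball_0_center in the frame of grinding_jar between 0 and 0.08 m) and (horizontal distance between ball_1_center and grinding_jar below 0.054 m and z of ball_1_center in the frame of grinding_jar between 0 and 0.08 m) and (horizontal distance between ball_4_center and grinding_jar below 0.054 m and z of ball_4_center in the frame of grinding_jar between 0 and 0.08 m) and (horizontal distance between ball_5_center and grinding_jar below 0.054 m and z of ball_5_center in the frame of grinding_jar between 0 and 0.08 m)) or ((horizontal distance between ball_0_center and grinding_jar below 0.054 m and z of ball_0_center in the frame of grinding_jar between 0 and 0.08 m) and (horizontal distance between ball_2_center and grinding_jar below 0.054 m and z of ball_2_center in the frame of grinding_jar between 0 and 0.08 m) and (horizontal distance between ball_3_center and grinding_jar below 0.054 m and z of ball_3_center in the frame of grinding_jar between 0 and 0.08 m) and (horizontal distance between ball_4_center and grinding_jar below 0.054 m and z of ball_4_center in the frame of grinding_jar between 0 and 0.08 m)) or ((horizontal distance between ball_0_center and grinding_jar below 0.054 m and z of ball_0_center in the frame of grinding_jar between 0 and 0.08 m) and (horizontal distance between ball_2_center and grinding_jar below 0.054 m and z of ball_2_center in the frame of grinding_jar between 0 and 0.08 m) and (horizontal distance between ball_3_center and grinding_jar below 0.054 m and z of ball_3_center in the frame of grinding_jar between 0 and 0.08 m) and (horizontal distance between ball_5_center and grinding_jar below 0.054 m and z of ball_5_center in the frame of grinding_jar between 0 and 0.08 m)) or ((horizontal distance between ball_0_center and grinding_jar below 0.054 m and z of ball_0_center in the frame of grinding_jar between 0 and 0.08 m) and (horizontal distance between ball_2_center and grinding_jar below 0.054 m and z of ball_2_center in the frame of grinding_jar between 0 and 0.08 m) and (horizontal distance between ball_4_center and grinding_jar below 0.054 m and z of ball_4_center in the frame of grinding_jar between 0 and 0.08 m) and (horizontal distance between ball_5_center and grinding_jar below 0.054 m and z of ball_5_center in the frame of grinding_jar between 0 and 0.08 m)) or ((horizontal distance between ball_0_center and grinding_jar below 0.054 m and z of ball_0_center in the frame of grinding_jar between 0 and 0.08 m) and (horizontal distance between ball_3_center and grinding_jar below 0.054 m and z of ball_3_center in the frame of grinding_jar between 0 and 0.08 m) and (horizontal distance between ball_4_center and grinding_jar below 0.054 m and z of ball_4_center in the frame of grinding_jar between 0 and 0.08 m) and (horizontal distance between ball_5_center and grinding_jar below 0.054 m and z of ball_5_center in the frame of grinding_jar between 0 and 0.08 m)) or ((horizontal distance between ball_1_center and grinding_jar below 0.054 m and z of ball_1_center in the frame of grinding_jar between 0 and 0.08 m) and (horizontal distance between ball_2_center and grinding_jar below 0.054 m and z of ball_2_center in the frame of grinding_jar between 0 and 0.08 m) and (horizontal distance between ball_3_center and grinding_jar below 0.054 m and z of ball_3_center in the frame of grinding_jar between 0 and 0.08 m) and (horizontal distance between ball_4_center and grinding_jar below 0.054 m and z of ball_4_center in the frame of grinding_jar between 0 and 0.08 m)) or ((horizontal distance between ball_1_center and grinding_jar below 0.054 m and z of ball_1_center in the frame of grinding_jar between 0 and 0.08 m) and (horizontal distance between ball_2_center and grinding_jar below 0.054 m and z of ball_2_center in the frame of grinding_jar between 0 and 0.08 m) and (horizontal distance between ball_3_center and grinding_jar below 0.054 m and z of ball_3_center in the frame of grinding_jar between 0 and 0.08 m) and (horizontal distance between ball_5_center and grinding_jar below 0.054 m and z of ball_5_center in the frame of grinding_jar between 0 and 0.08 m)) or ((horizontal distance between ball_1_center and grinding_jar below 0.054 m and z of ball_1_center in the frame of grinding_jar between 0 and 0.08 m) and (horizontal distance between ball_2_center and grinding_jar below 0.054 m and z of ball_2_center in the frame of grinding_jar between 0 and 0.08 m) and (horizontal distance between ball_4_center and grinding_jar below 0.054 m and z of ball_4_center in the frame of grinding_jar between 0 and 0.08 m) and (horizontal distance between ball_5_center and grinding_jar below 0.054 m and z of ball_5_center in the frame of grinding_jar between 0 and 0.08 m)) or ((horizontal distance between ball_1_center and grinding_jar below 0.054 m and z of ball_1_center in the frame of grinding_jar between 0 and 0.08 m) and (horizontal distance between ball_3_center and grinding_jar below 0.054 m and z of ball_3_center in the frame of grinding_jar between 0 and 0.08 m) and (horizontal distance between ball_4_center and grinding_jar below 0.054 m and z of ball_4_center in the frame of grinding_jar between 0 and 0.08 m) and (horizontal distance between ball_5_center and grinding_jar below 0.054 m and z of ball_5_center in the frame of grinding_jar between 0 and 0.08 m)) or ((horizontal distance between ball_2_center and grinding_jar below 0.054 m and z of ball_2_center in the frame of grinding_jar between 0 and 0.08 m) and (horizontal distance between ball_3_center and grinding_jar below 0.054 m and z of ball_3_center in the frame of grinding_jar between 0 and 0.08 m) and (horizontal distance between ball_4_center and grinding_jar below 0.054 m and z of ball_4_center in the frame of grinding_jar between 0 and 0.08 m) and (horizontal distance between ball_5_center and grinding_jar below 0.054 m and z of ball_5_center in the frame of grinding_jar between 0 and 0.08 m))) and ((horizontal distance between ball_0_center and grinding_jar below 0.054 m and z of ball_0_center in the frame of grinding_jar between 0 and 0.08 m) or (x of ball_0_center in the frame of media_tray between -0.125 and 0.125 m and y of ball_0_center in the frame of media_tray between -0.038 and 0.038 m and z of ball_0_center in the frame of media_tray below 0.04 m)) and ((horizontal distance between ball_1_center and grinding_jar below 0.054 m and z of ball_1_center in the frame of grinding_jar between 0 and 0.08 m) or (x of ball_1_center in the frame of media_tray between -0.125 and 0.125 m and y of ball_1_center in the frame of media_tray between -0.038 and 0.038 m and z of ball_1_center in the frame of media_tray below 0.04 m)) and ((horizontal distance between ball_2_center and grinding_jar below 0.054 m and z of ball_2_center in the frame of grinding_jar between 0 and 0.08 m) or (x of ball_2_center in the frame of media_tray between -0.125 and 0.125 m and y of ball_2_center in the frame of media_tray between -0.038 and 0.038 m and z of ball_2_center in the frame of media_tray below 0.04 m)) and ((horizontal distance between ball_3_center and grinding_jar below 0.054 m and z of ball_3_center in the frame of grinding_jar between 0 and 0.08 m) or (x of ball_3_center in the frame of media_tray between -0.125 and 0.125 m and y of ball_3_center in the frame of media_tray between -0.038 and 0.038 m and z of ball_3_center in the frame of media_tray below 0.04 m)) and ((horizontal distance between ball_4_center and grinding_jar below 0.054 m and z of ball_4_center in the frame of grinding_jar between 0 and 0.08 m) or (x of ball_4_center in the frame of media_tray between -0.125 and 0.125 m and y of ball_4_center in the frame of media_tray between -0.038 and 0.038 m and z of ball_4_center in the frame of media_tray below 0.04 m)) and ((horizontal distance between ball_5_center and grinding_jar below 0.054 m and z of ball_5_center in the frame of grinding_jar between 0 and 0.08 m) or (x of ball_5_center in the frame of media_tray between -0.125 and 0.125 m and y of ball_5_center in the frame of media_tray between -0.038 and 0.038 m and z of ball_5_center in the frame of media_tray below 0.04 m)) and angle between scoop's own z axis and vertical below 0.1 rad and height (world z) of scoop between -0.005 and 0.006 m and contact force between the fingers and scoop below 0.1 N and (not (x of scoop in the frame of media_tray between -0.17 and 0.17 m) or not (y of scoop in the frame of media_tray between -0.07 and 0.07 m)) and linear speed of scoop below 0.02 m/s and angle between grinding_jar's own z axis and vertical below 0.05 rad and height (world z) of grinding_jar below 0.006 m); the robot touches nothing.
It fails at once if a finger or the gripper touches a ball (more than 0.3 N) (contact force between any of the fingers, the arm and ball_0 above 0.3 N or contact force between any of the fingers, the arm and ball_1 above 0.3 N or contact force between any of the fingers, the arm and ball_2 above 0.3 N or contact force between any of the fingers, the arm and ball_3 above 0.3 N or contact force between any of the fingers, the arm and ball_4 above 0.3 N or contact force between any of the fingers, the arm and ball_5 above 0.3 N).
It fails at once if the grinding jar is pushed more than 30 mm or tipped more than 0.3 rad (distance of grinding_jar from where it was at the start of the episode above 0.03 m or angle between grinding_jar's own z axis and vertical above 0.3 rad).
It fails at once if the label tape, the marker or the dish lid is pushed more than 30 mm (distance of any of label_tape, marker, dish_lid from where it was at the start of the episode above 0.03 m).
It also fails if it takes over 72 s, if anything falls off the work surface, if the arm or the gripper's body presses on something with over 40 N, if the wrist force passes 120 N, or if a joint passes its speed limit or range.

## Working session

There is one attempt and no reset: what is moved stays moved. The work goes in short steps, Python scripts to look and compute and a tool call to move; the robot and the scene stay as the last step left them, time stands still between calls to the robot, and variables do not carry over. Pictures are saved under pics/ and viewed, at most 10 in all, crops included, and the job is handed in when it is done.

Besides the shell and the picture viewer there is one more tool, called after "Request:" by a JSON object that holds its "method" and its "body", one argument or row to a line. move_arm: Moves the arm, as the interface text tells. Its arguments: {"type":"object","properties":{"steps":{"type":"array","items":{"type":"array","items":{"type":"array","items":{"type":"number"}}}},"force":{"type":"number"}},"required":["steps"]}

```bash
mkdir -p pics; cat > h.py <<'E'
from plant import ctrl
import numpy as np, cv2
from scipy.spatial.transform import Rotation as Ro
def cam(n):
    s=ctrl.read_state(); im,d=ctrl.capture(n); c=ctrl.get_calibration(n)
    if n=='wrist':
        T=np.eye(4);T[:3,:3]=Ro.from_euler('xyz',s['orientation'],degrees=True).as_matrix();T[:3,3]=s['eef_pos']
        W=T@np.array(c['mount'])
    else:
        W=np.eye(4);R=np.array(c['R']);W[:3,:3]=R.T;W[:3,3]=-R.T@np.array(c['t'])
    v,u=np.mgrid[:480,:640]
    P=np.stack([(u-c['cx'])/c['fx']*d,(v-c['cy'])/c['fy']*d,d],-1)@W[:3,:3].T+W[:3,3]
    P[d==0]=np.nan
    return im,P
E
python3 - <<'E'
from h import *
print(ctrl.read_state())
for n in ['scene','top']:
    im,P=cam(n); cv2.imwrite(f'pics/{n}0.png',im); np.save(n+'0.npy',P)
    print(n,ctrl.get_calibration(n))
E
```

```text
{'clock': 0.0, 'q': array([ 7.22914722e+01,  2.17405750e+01,  9.93948121e+01, -1.44306061e-04,
        5.89288684e+01, -1.90818346e+00]), 'dq': array([ 6.11922444e-02,  7.73759406e-05, -2.39279515e-02, -2.54933239e-02,
        6.08270148e-02,  9.89807306e-02]), 'effort': array([-1.26152096e-03, -7.63719964e+01, -4.34363580e+01,  6.50360528e-02,
        4.24904551e-02, -4.97383417e-05]), 'eef_pos': array([0.19049761, 0.67320026, 0.23826999]), 'orientation': array([-1.79935776e+02, -2.01612407e-03,  1.64199729e+02]), 'ft_force': array([-0.09621497,  0.50310083,  0.64672422]), 'ft_torque': array([-0.01259961, -0.0642334 ,  0.04543694]), 'gripper_force': 0.0, 'opening': 1.0018098652146719}
scene {'fx': 493.1369574099894, 'fy': 493.1369574099894, 'cx': 309.31959165471324, 'cy': 230.98661771146965, 'R': array([[-0.79844063,  0.60199845, -0.00950916],
       [ 0.51993506,  0.68146286, -0.51504942],
       [-0.30357882, -0.41618052, -0.85710774]]), 't': array([ 0.48364928, -0.26651448,  1.93221247])}
top {'fx': 537.9542445542613, 'fy': 537.9542445542613, 'cx': 322.72953066482773, 'cy': 241.231974911611, 'R': array([[-0.00934211, -0.99982203, -0.01639023],
       [-0.99639024,  0.01069059, -0.08421524],
       [ 0.08437547,  0.01554432, -0.99631278]]), 't': array([-0.01739833,  0.56199896,  1.41917418])}
```

View pics/top0.png

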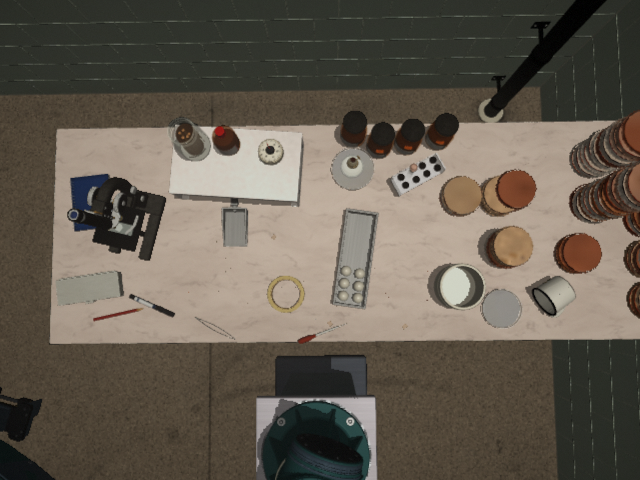

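View pics/scene0.png

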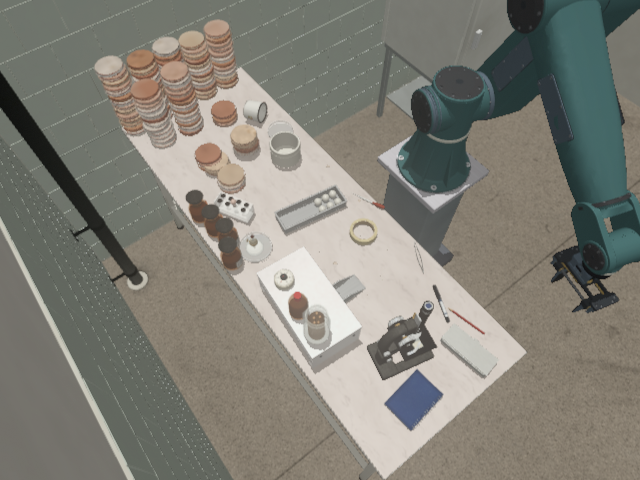

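The top view shows the scoop bowl at about (234,227), sticking out of the shelf (front edge row ~203). The tray runs from (358,212) to (350,302), with six balls at its near end. The jar is at (461,287), the tape at (286,294) and the lid at (501,308).

```bash
python3 - <<'E'
from h import *
P=np.load('top0.npy'); im=cv2.imread('pics/top0.png')
a=cv2.resize(im[190:255,190:290],(400,260),interpolation=cv2.INTER_CUBIC)
b=cv2.resize(im[200:315,310:410],(400,460),interpolation=cv2.INTER_CUBIC)
c=np.zeros((460,800,3),np.uint8);c[:260,:400]=a;c[:,400:]=b
cv2.imwrite('pics/crop0.png',c)
def box(m):
    Q=P[m][:,:2]; r=cv2.minAreaRect((Q*1000).astype(np.float32)); return r,len(Q)
v,u=np.mgrid[:480,:640]
def reg(u0,u1,v0,v1):return (u>=u0)&(u<u1)&(v>=v0)&(v<v1)
Z=P[...,2]
print('scoop',box(reg(215,255,207,255)&(Z>.004)))
print('tray',box(reg(322,390,200,320)&(Z>.015)&(Z<.06)))
print('jar',box(reg(430,490,255,318)&(Z>.075)&(Z<.1)), np.nanmax(Z[reg(430,490,255,318)]))
print('shelf',box(reg(160,310,120,215)&(Z>.095)&(Z<.12)))
print('tape',box(reg(260,312,270,320)&(Z>.012)&(Z<.04)))
print('lid',box(reg(480,525,285,332)&(Z>.006)&(Z<.03)))
for uv in [(234,240),(234,215),(358,230),(461,287),(350,240),(286,205)]: print(uv,P[uv[1],uv[0]])
E
```

```text
scoop (((595.634521484375, 217.89352416992188), (130.1160888671875, 107.56465911865234), 0.05428536236286163), 649)
tray (((515.44677734375, -108.87803649902344), (87.99021911621094, 259.1844482421875), 81.20348358154297), 1240)
jar (((437.63037109375, -376.24530029296875), (117.14092254638672, 114.14147186279297), 89.09194946289062), 412) 0.09684696848840324
shelf (((759.96337890625, 198.72145080566406), (331.2088317871094, 182.43849182128906), 85.56581115722656), 6707)
tape (((421.7927551269531, 78.8561019897461), (96.64900970458984, 95.79026794433594), 89.63426971435547), 452)
lid (((380.669677734375, -501.93072509765625), (115.70321655273438, 119.48207092285156), 89.3352279663086), 362)
(234, 240) [0.56930695 0.21893166 0.00526544]
(234, 215) [ 6.38690365e-01  2.20250667e-01 -2.56784402e-04]
(358, 230) [ 0.59339164 -0.1191182   0.00108172]
(461, 287) [ 0.43602745 -0.39266909  0.00638488]
(350, 240) [ 0.56653974 -0.09706704 -0.00205015]
(286, 205) [ 0.66522772  0.07752031 -0.00365993]
```

View pics/crop0.png

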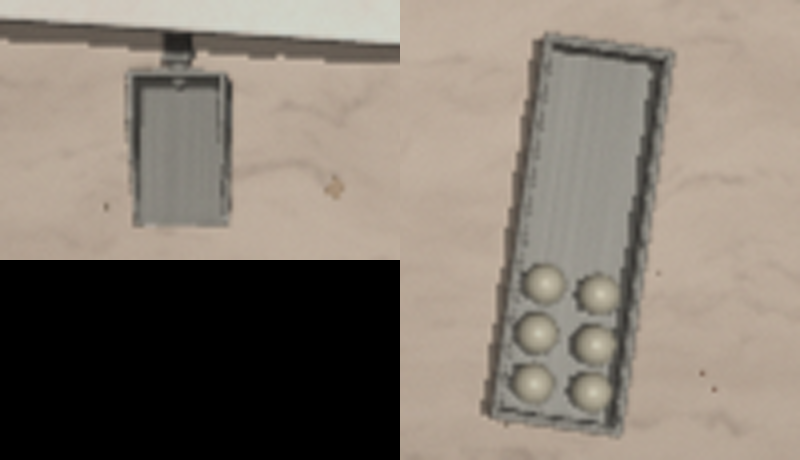

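Enlarged, the scoop bowl is nearly square to the base frame, with its lip at crop row 226 and its back at row 70. The six balls lie in two columns against the tray's near wall. I'll go above the scoop now.

```bash
cat >> h.py <<'E'
import json,os
def pose():
    s=ctrl.read_state();R=Ro.from_euler('xyz',s['orientation'],degrees=True)
    L=json.load(open('log.json')) if os.path.exists('log.json') else []
    L.append([list(s['q']),list(s['eef_pos']),list(R.as_quat())]);json.dump(L,open('log.json','w'))
    return s,np.array(s['eef_pos']),R
def to(*targets):   # each (pos, R) -> prints tool-frame cm + rotvec
    s,p,R=pose()
    print('t',round(s['clock'],2),'pos',p.round(4),'rpy',np.round(s['orientation'],2),'q',s['q'].round(1),'op',round(s['opening'],3),'f',s['ft_force'].round(1))
    for pos,Rt in targets:
        d=R.inv().apply(np.array(pos)-p)*100; w=(R.inv()*Rt).as_rotvec()
        print(np.r_[d.round(2),w.round(4)].tolist(),'rows',round(max(np.linalg.norm(d)/4.17,np.degrees(np.linalg.norm(w))/7.16),1))
def down(yaw,tilt=0): # tilt>0: nose of scoop (tool x side when yaw=180+scoop yaw) lifts
    return Ro.from_euler('z',yaw,degrees=True)*Ro.from_euler('x',180,degrees=True)
E
python3 - <<'E'
from h import *
to(([.33,.35,.27],down(180)),([.53,.22,.25],down(180)))
c=ctrl.get_calibration('wrist');print(c)
E
```

```text
t 0.1 pos [0.1905 0.6732 0.2383] rpy [-179.94   -0.    164.2 ] q [72.3 21.7 99.4 -0.  58.9 -1.9] op 1.001 f [ 0.9  1.1 -0. ]
[-22.22, -27.31, -3.14, -0.001, -0.0002, -0.2758] rows 8.5
[-45.01, -34.37, -1.13, -0.001, -0.0002, -0.2758] rows 13.6
{'fx': 391.47582908004915, 'fy': 391.47582908004915, 'cx': 320.50736789376947, 'cy': 242.76642257729046, 'mount': array([[ 9.09906740e-04, -9.66141375e-01, -2.58011657e-01,
         7.20509941e-02],
       [ 9.99998394e-01,  4.80687218e-04,  1.72664086e-03,
        -4.09086809e-04],
       [-1.54415627e-03, -2.58012813e-01,  9.66140261e-01,
        -1.46786809e-01],
       [ 0.00000000e+00,  0.00000000e+00,  0.00000000e+00,
         1.00000000e+00]])}
```

Request:
{"method": "move_arm", "body": {
  "steps": [
    [[1,-22.2,-27.3,-3.1,0,0,-0.276],[1,-22.2,-27.3,-3.1,0,0,-0.276],[1,-22.2,-27.3,-3.1,0,0,-0.276],[1,-22.2,-27.3,-3.1,0,0,-0.276],[1,-22.2,-27.3,-3.1,0,0,-0.276],[1,-22.2,-27.3,-3.1,0,0,-0.276],[1,-22.2,-27.3,-3.1,0,0,-0.276],[1,-22.2,-27.3,-3.1,0,0,-0.276],[1,-45,-34.4,-1.1,0,0,-0.276],[1,-45,-34.4,-1.1,0,0,-0.276],[1,-45,-34.4,-1.1,0,0,-0.276],[1,-45,-34.4,-1.1,0,0,-0.276]]
  ]
}}

```text
clock: 1.1
eef_pos: [0.4585, 0.2703, 0.2563]
orientation: [180.0, 0.0, -180.0]
ft_force: [0.3, 1.1, 0.6]
opening: 1.003
gripper_force: 0.0
```

Request:
{"method": "move_arm", "body": {
  "steps": [
    [[1,0,0,0,0,0,0],[1,0,0,0,0,0,0]]
  ]
}}

```text
clock: 1.27
eef_pos: [0.4583, 0.2706, 0.2559]
orientation: [-180.0, -0.0, 179.8]
ft_force: [0.5, -0.5, 0.8]
opening: 1.004
gripper_force: 0.0
```

```bash
cat >> h.py <<'E'
def look(name,n='wrist'):
    im,P=cam(n);cv2.imwrite(f'pics/{name}.png',im);np.save(name+'.npy',P);return im,P
def rect(P,x0,x1,y0,y1,z0,z1):
    m=(P[...,0]>x0)&(P[...,0]<x1)&(P[...,1]>y0)&(P[...,1]<y1)&(P[...,2]>z0)&(P[...,2]<z1)
    Q=(P[m][:,:2]*1000).astype(np.float32); r=cv2.minAreaRect(Q)
    return [np.round(a,1) for a in (r[0],r[1],r[2])],len(Q)
E
python3 - <<'E'
from h import *
to()
im,P=look('w1')
print(rect(P,.5,.66,.15,.29,.012,.05))
print(rect(P,.5,.66,.15,.29,.028,.05))
m=(abs(P[...,0]-.5)<.02)&(abs(P[...,1]-.22)<.05); print('bench z',np.nanmedian(P[m][:,2]))
m=(abs(P[...,0]-.59)<.02)&(abs(P[...,1]-.22)<.02); print('floor z',np.nanmedian(P[m][:,2]))
E
```

```text
t 1.27 pos [0.4583 0.2706 0.2559] rpy [-1.7998e+02 -4.0000e-02  1.7982e+02] q [ 28.1   5.3 118.1   0.   56.7 -61.8] op 1.004 f [ 0.5 -0.5  0.8]
([array([616.2, 213.9]), array([67.8, 86.6]), np.float64(89.0)], 1494)
([array([635.4, 213.3]), array([48.3, 67.9]), np.float64(0.0)], 880)
bench z 0.0009844619412239797
floor z 0.004131262961510396
```

View pics/w1.png

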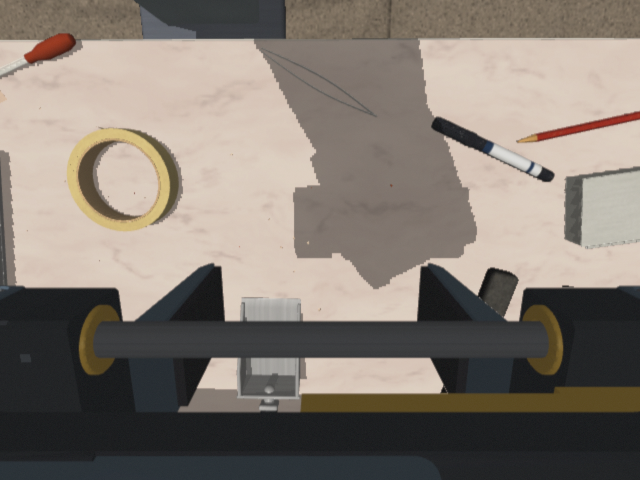

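The wrist view has the scoop bowl with its lip at (270,298) and back wall at (268,397), between the fingers and parallel to their travel. The scoop is at about (0.597, 0.214) with yaw near 0. I'll go down over the side walls and close.

Request:
{"method": "move_arm", "body": {
  "steps": [
    [[1,-13.9,-5.7,12,0,0,0],[1,-13.9,-5.7,12,0,0,0],[1,-13.9,-5.7,12,0,0,0],[1,-13.9,-5.7,12,0,0,0],[1,-13.9,-5.7,12,0,0,0],[1,-13.9,-5.7,18,0,0,0],[1,-13.9,-5.7,20,0,0,0],[1,-13.9,-5.7,21.5,0,0,0],[1,-13.9,-5.7,22.6,0,0,0],[1,-13.9,-5.7,22.6,0,0,0],[0.5,-13.9,-5.7,22.6,0,0,0],[0.5,-13.9,-5.7,22.6,0,0,0]]
  ],
  "force": 20
}}

```text
clock: 2.32
eef_pos: [0.5973, 0.2158, 0.0324]
orientation: [180.0, 0.1, -180.0]
ft_force: [-0.8, 0.1, 0.4]
opening: 0.883
gripper_force: 0.0
```

Request:
{"method": "move_arm", "body": {
  "steps": [
    [[0.5,0,0,0,0,0,0],[0.5,0,0,0,0,0,0],[0.5,0,0,0,0,0,0],[0.5,0,0,0,0,0,0]]
  ],
  "force": 20
}}

```text
clock: 2.65
eef_pos: [0.597, 0.2152, 0.0317]
orientation: [180.0, 0.1, 180.0]
ft_force: [-2.2, 1.0, 11.0]
opening: 0.712
gripper_force: 19.8
```

Request:
{"method": "move_arm", "body": {
  "steps": [
    [[0.5,0,0,-0.3,0,0,0],[0.5,1,0,-0.4,0,0,0],[0.5,3,0,-0.4,0,0,0],[0.5,5,0,-0.4,0,0,0],[0.5,7,0,-0.4,0,0,0],[0.5,9,0,-0.4,0,0,0],[0.5,11,0,-0.4,0,0,0],[0.5,12.3,0,-0.4,0,0,0],[0.5,13,0,-0.4,0,0,0],[0.5,13,0,-0.1,0,0,0],[0.5,13,0,0,0,0,0],[0.5,13,0,0,0,0,0]]
  ]
}}

```text
clock: 3.65
eef_pos: [0.4666, 0.215, 0.0306]
orientation: [-180.0, -0.1, 180.0]
ft_force: [-10.6, 1.3, 16.5]
opening: 0.706
gripper_force: 20.0
```

Request:
{"method": "move_arm", "body": {
  "steps": [
    [[1,0,0,0,0,0,0],[1,0,0,0,0,0,0],[1,0,0,0,0,0,0],[1,0,0,0,0,0,0],[1,0,0,-2,0,0,0],[1,0,0,-5,0,0,0],[1,0,0,-9,0,0,0],[1,0,0,-13,0,0,0],[1,0,0,-17,0,0,0],[1,-4,0,-18,0,0,0],[1,-4,0,-18,0,0,0],[1,-4,0,-18,0,0,0]]
  ]
}}

```text
clock: 4.65
eef_pos: [0.5081, 0.2151, 0.2116]
orientation: [179.9, 0.2, 180.0]
ft_force: [-0.3, 0.6, -0.0]
opening: 0.996
gripper_force: 0.0
```

```bash
python3 - <<'E'
from h import *
to()
im,P=look('w2')
for z in (.012,.028,.04): print(z,rect(P,.38,.66,.12,.31,z,.09))
_,T=look('t2','top')
for z in (.012,.028,.04): print(z,rect(T,.38,.66,.15,.29,z,.12))
E
```

```text
t 4.65 pos [0.5081 0.2151 0.2116] rpy [1.7994e+02 1.7000e-01 1.7997e+02] q [ 20.5  10.5 117.5  -0.   51.8 -69.4] op 0.996 f [-0.3  0.6 -0. ]
0.012 ([array([494.3, 207.7]), array([242., 116.]), np.float64(26.3)], 4297)
0.028 ([array([548.5, 213.7]), array([ 68.1, 153.9]), np.float64(89.2)], 2934)
0.04 ([array([560.8, 215. ]), array([129.4,  63.8]), np.float64(0.0)], 1562)
0.012 ([array([530.3, 205.8]), array([187. ,  27.8]), np.float64(6.8)], 200)
0.028 ([array([544.6, 208.2]), array([158.2,  25.2]), np.float64(7.9)], 178)
0.04 ([array([590.2, 215.3]), array([65.9, 19.7]), np.float64(0.3)], 177)
```

View pics/w2.png

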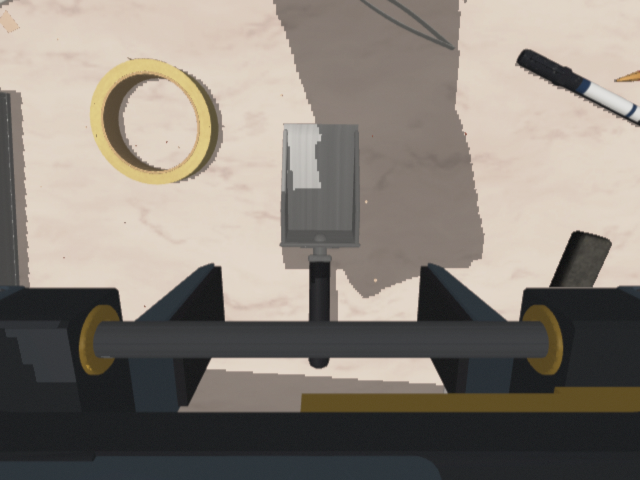

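The scoop lies flat and let go at about (0.467, 0.2145), yaw ~0. Its black grip runs from (320,258) to (320,365) in the wrist view. I'll take the grip a little behind its middle, near the fingertips, so the fingers clear the tray rim later.

Request:
{"method": "move_arm", "body": {
  "steps": [
    [[0.5,-7.7,0,6,0,0,0],[0.5,-7.7,0,6,0,0,0],[0.5,-7.7,0,8,0,0,0],[0.5,-7.7,0,11,0,0,0],[0.5,-7.7,0,13,0,0,0],[0.5,-7.7,0,14.5,0,0,0],[0.5,-7.7,0,15,0,0,0],[0.3,-7.7,0,15,0,0,0],[0,-7.7,0,15,0,0,0],[0,-7.7,0,15,0,0,0],[0,-7.7,0,15,0,0,0],[0,-7.7,0,15,0,0,0]]
  ],
  "force": 60
}}

```text
clock: 5.75
eef_pos: [0.5839, 0.2152, 0.0615]
orientation: [180.0, 0.1, -180.0]
ft_force: [1.6, 0.8, 2.7]
opening: 0.194
gripper_force: 60.0
```

Request:
{"method": "move_arm", "body": {
  "steps": [
    [[0,0,0,0,0,0,0],[0,0,0,0,0,0,0],[0,0,0,0,0,0,0],[0,0,0,0,0,0,0],[0,0,0,0,0,0,0]]
  ]
}}

```text
clock: 6.17
eef_pos: [0.584, 0.2152, 0.0612]
orientation: [180.0, 0.1, -180.0]
ft_force: [0.1, -0.4, 7.2]
opening: 0.19
gripper_force: 60.0
```

```bash
cat >> h.py <<'E'
# scoop held: TCP in scoop frame
G=np.array([.117,0,.061]); RG=Ro.from_euler('z',180,degrees=True)*Ro.from_euler('x',180,degrees=True)
def sc(lip,yaw,nd):  # world lip point, scoop yaw, nose-down deg -> TCP pose
    Rs=Ro.from_euler('z',yaw,degrees=True)*Ro.from_euler('y',-nd,degrees=True)
    return np.array(lip)+Rs.apply(G-np.array([-.05,0,0])), Rs*RG
TC=np.array([.515,-.109]); TY=-8.8
def tr(x,y,z):
    a=np.radians(TY);return np.r_[TC+[x*np.cos(a)-y*np.sin(a),x*np.sin(a)+y*np.cos(a)],z]
E
python3 - <<'E'
from h import *
print(sc([.417,.215,0],0,0)[0], sc([.417,.215,0],0,10)[0])
to(sc([.417,.215,.15],0,0),sc(tr(-.012,0,.14),TY,0))
E
```

```text
[0.584 0.215 0.061] [0.57087036 0.215      0.08907252]
t 6.17 pos [0.584  0.2152 0.0612] rpy [ 1.7997e+02  8.0000e-02 -1.7999e+02] q [ 18.1  29.4 111.2   0.   39.3 -71.9] op 0.19 f [ 0.1 -0.4  7.2]
[-0.02, -0.01, -14.98, 0.0005, 0.0014, 0.0001] rows 3.6
[-8.43, -34.78, -13.98, 0.0006, 0.0014, 0.1537] rows 9.2
```

Request:
{"method": "move_arm", "body": {
  "steps": [
    [[0,0,0,-3,0,0,0],[0,0,0,-6,0,0,0],[0,0,0,-10,0,0,0],[0,0,0,-14,0,0,0],[0,-1,-4,-15,0,0,0.02],[0,-2,-8,-15,0,0,0.04],[0,-3,-12,-15,0,0,0.06],[0,-4,-16,-15,0,0,0.08],[0,-5,-20,-15,0,0,0.1],[0,-6,-24,-15,0,0,0.12],[0,-7,-28,-15,0,0,0.135],[0,-7.8,-31,-15,0,0,0.15]]
  ]
}}

```text
clock: 7.17
eef_pos: [0.6615, -0.098, 0.2104]
orientation: [-180.0, 0.0, 171.3]
ft_force: [1.2, 1.4, -1.8]
opening: 0.192
gripper_force: 60.0
```

Request:
{"method": "move_arm", "body": {
  "steps": [
    [[0,-0.1,-1.9,0,0,0,0],[0,-0.1,-3.7,0.5,0,0,0],[0,-0.1,-3.7,1,0,0,0],[0,-0.1,-3.7,1,0,0,0]]
  ]
}}

```text
clock: 7.5
eef_pos: [0.656, -0.1322, 0.1992]
orientation: [180.0, -0.1, 171.3]
ft_force: [0.1, 0.5, -1.8]
opening: 0.189
gripper_force: 60.0
```

```bash
python3 - <<'E'
from h import *
to()
im,P=look('w3')
# tray rim, near half
m=(P[...,2]>.03)&(P[...,2]<.045)&(P[...,0]>.3)&(P[...,0]<.7)&(P[...,1]>-.2)&(P[...,1]<0)
print(m.sum(), [np.round(a,1) for a in cv2.minAreaRect((P[m][:,:2]*1000).astype(np.float32))])
E
```

```text
t 7.5 pos [ 0.656  -0.1322  0.1992] rpy [ 1.7999e+02 -9.0000e-02  1.7134e+02] q [-13.4  21.7 104.1   0.   54.3 -94.7] op 0.189 f [ 0.1  0.5 -1.8]
1363 [array([ 627.5, -127.5]), array([88. , 36.1]), np.float64(81.4)]
```

View pics/w3.png

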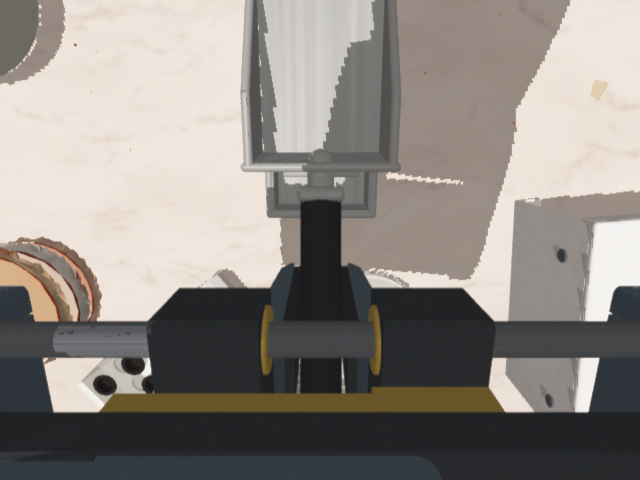

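The wrist view shows the scoop level and centred (back wall 242–400), in line with the tray's far end (268–377). The axes agree to about 1 mm. I'll work out the ball positions from the first top picture and plan the entry.

```bash
sed -i 's/TC=np.array(.*/TC=np.array([.515,-.1095]); TY=-8.8/' h.py; python3 - <<'E'
from h import *
c=ctrl.get_calibration('top');R=np.array(c['R']);o=-R.T@c['t'];a=np.radians(TY)
for x,y in [(544,284),(599,294),(537,333),(594,344),(533,383),(591,391)]:
    u=310+(x-400)/4+.0;v=200+y/4
    d=R.T@np.array([(u-c['cx'])/c['fx'],(v-c['cy'])/c['fy'],1]);X=o+d*(.018-o[2])/d[2]
    r=X[:2]-TC; print(np.round(np.r_[X[:2],r[0]*np.cos(a)+r[1]*np.sin(a),-r[0]*np.sin(a)+r[1]*np.cos(a)],4))
to(sc(tr(-.006,0,.045),TY,12),sc(tr(-.012,0,.0055),TY,12),sc(tr(-.015,0,.0045),TY,6))
print(sc(tr(-.015,0,.0045),TY,6)[0]-[0,0,.025])
E
```

```text
[ 0.4816 -0.0845 -0.0368  0.0196]
[ 0.4746 -0.1212 -0.0382 -0.0178]
[ 0.4489 -0.0794 -0.0699  0.0196]
[ 0.4413 -0.1174 -0.0717 -0.0191]
[ 0.4157 -0.0763 -0.1032  0.0176]
[ 0.4101 -0.1149 -0.1029 -0.0214]
t 7.55 pos [ 0.6563 -0.1315  0.1997] rpy [ 1.7998e+02 -7.0000e-02  1.7138e+02] q [-13.3  21.7 104.1   0.   54.3 -94.7] op 0.191 f [ 0.4  0.8 -2.9]
[-0.17, 0.01, 6.03, 0.0006, -0.2107, 0.0032] rows 1.7
[0.42, 0.01, 9.98, 0.0006, -0.2107, 0.0032] rows 2.4
[-0.19, 0.01, 11.71, 0.0004, -0.106, 0.0032] rows 2.8
[ 0.65800546 -0.13163842  0.05762209]
```

Request:
{"method": "move_arm", "body": {
  "steps": [
    [[0,-0.5,0,4,0,-0.05,0.003],[0,-0.7,0,7,0,-0.106,0.003],[0,-0.9,0,9.5,0,-0.106,0.003],[0,-0.9,0,10.8,0,-0.106,0.003],[0,-0.9,0,11.3,0,-0.106,0.003],[0,-0.9,0,11.6,0,-0.106,0.003],[0,-0.9,0,11.6,0,-0.106,0.003]]
  ]
}}

```text
clock: 8.13
eef_pos: [0.6665, -0.1328, 0.0851]
orientation: [180.0, 6.1, 171.3]
ft_force: [-0.7, 0.6, -1.8]
opening: 0.194
gripper_force: 60.0
```

```bash
python3 - <<'E'
from h import *
to(sc(tr(-.008,0,.004),TY,6),sc(tr(-.118,0,.004),TY,6),sc(tr(-.118,0,.004),TY,2))
E
```

```text
t 8.13 pos [ 0.6665 -0.1328  0.0851] rpy [179.99   6.12 171.27] q [-13.4  29.5 107.5   0.8  36.9 -95.3] op 0.194 f [-0.7  0.6 -1.8]
[0.19, -0.01, 0.28, 0.0003, 0.002, 0.0012] rows 0.1
[11.12, 0.0, -0.89, 0.0003, 0.002, 0.0012] rows 2.7
[10.74, 0.0, 0.29, 0.0002, 0.0719, 0.0012] rows 2.6
```

Request:
{"method": "move_arm", "body": {
  "steps": [
    [[0,0,0,0.15,0,0,0],[0,0,0,0.25,0,0,0],[0,0,0,0.3,0,0,0],[0,0,0,0.3,0,0,0]]
  ]
}}

```text
clock: 8.47
eef_pos: [0.6664, -0.1333, 0.082]
orientation: [180.0, 6.1, 171.2]
ft_force: [1.2, 1.0, -0.9]
opening: 0.198
gripper_force: 60.0
```

Request:
{"method": "move_arm", "body": {
  "steps": [
    [[0,0,0,0.1,0,0,0],[0,0,0,0.15,0,0,0],[0,0,0,0.15,0,0,0]]
  ]
}}

```text
clock: 8.72
eef_pos: [0.6669, -0.1333, 0.0806]
orientation: [180.0, 6.1, 171.2]
ft_force: [2.1, -0.3, 5.7]
opening: 0.191
gripper_force: 60.0
```

Request:
{"method": "move_arm", "body": {
  "steps": [
    [[0,0.8,0,-0.08,0,0,0],[0,1.6,0,-0.17,0,0,0],[0,2.4,0,-0.25,0,0,0],[0,3.2,0,-0.34,0,0,0],[0,4,0,-0.43,0,0,0],[0,4.7,0,-0.5,0,0,0],[0,5.4,0,-0.58,0,0,0],[0,6.1,0,-0.65,0,0,0],[0,6.8,0,-0.72,0,0,0],[0,7.5,0,-0.8,0,0,0],[0,8.2,0,-0.87,0,0,0],[0,8.2,0,-0.87,0,0,0]]
  ]
}}

```text
clock: 9.72
eef_pos: [0.585, -0.1208, 0.0808]
orientation: [-180.0, 6.2, 171.2]
ft_force: [1.9, -1.2, 4.8]
opening: 0.193
gripper_force: 60.0
```

```bash
python3 - <<'E'
from h import *
to(sc(tr(-.118,0,.0025),TY,6),sc(tr(-.118,0,.0025),TY,2),sc(tr(-.119,0,.0025),TY,0))
look('w4');im,P=look('t4','top')
cv2.imwrite('pics/t4c.png',cv2.resize(im[190:320,300:420],(600,650),interpolation=cv2.INTER_CUBIC)[50:])
im=cv2.imread('pics/w4.png');cv2.imwrite('pics/w4.png',im)
E
```

```text
t 9.72 pos [ 0.585  -0.1208  0.0808] rpy [-180.      6.19  171.24] q [-14.1  24.2 117.1   1.1  32.5 -96.3] op 0.193 f [ 1.9 -1.2  4.8]
[2.91, 0.05, -0.3, 0.0, 0.0033, 0.0008] rows 0.7
[2.53, 0.05, 0.88, -0.0, 0.0732, 0.0008] rows 0.6
[2.47, 0.05, 1.47, -0.0, 0.1081, 0.0008] rows 0.9
```

View pics/w4.png

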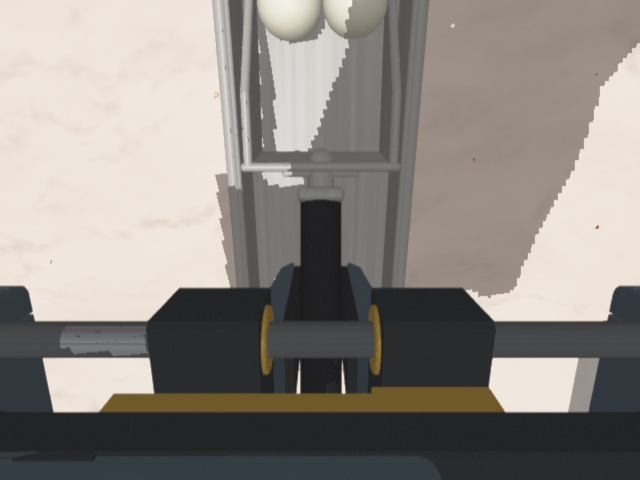

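The wrist view shows the first two balls already inside the bowl (290,15) and (355,15), with the scoop centred in the tray. I'll finish the sweep to the near wall while levelling.

Request:
{"method": "move_arm", "body": {
  "steps": [
    [[0,0.4,0.01,0.14,0,0.012,0],[0,0.8,0.02,0.28,0,0.024,0],[0,1.2,0.03,0.42,0,0.036,0],[0,1.6,0.03,0.56,0,0.048,0],[0,2,0.04,0.7,0,0.06,0],[0,2.3,0.05,0.8,0,0.067,0],[0,2.6,0.05,0.9,0,0.074,0],[0,2.8,0.05,0.9,0,0.074,0],[0,2.8,0.05,0.9,0,0.074,0]]
  ]
}}

```text
clock: 10.57
eef_pos: [0.5599, -0.1165, 0.069]
orientation: [-180.0, 2.0, 171.2]
ft_force: [6.0, -1.2, 5.7]
opening: 0.19
gripper_force: 60.0
```

```bash
python3 - <<'E'
from h import *
to(sc(tr(-.1205,0,.0025),TY,2))
a,_=look('w5');im,P=look('t5','top')
cv2.imwrite('pics/c5.png',np.hstack([a[:300,150:490],cv2.resize(im[230:320,310:390],(320,360),interpolation=cv2.INTER_CUBIC)[:300]]))
E
```

```text
t 10.57 pos [ 0.5599 -0.1165  0.069 ] rpy [-179.99    2.03  171.25] q [-14.2  24.7 118.1   0.3  35.2 -95.7] op 0.19 f [ 6.  -1.2  5.7]
[0.11, 0.0, -0.03, -0.0002, 0.0006, 0.0008] rows 0.0
```

View pics/c5.png

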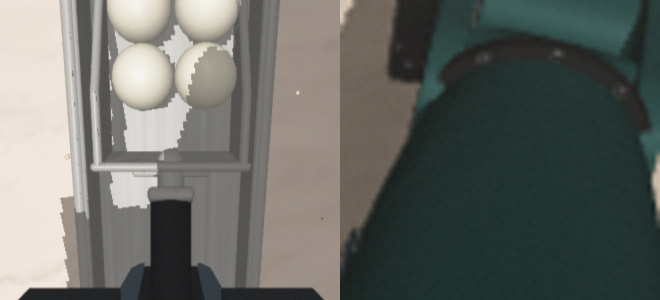

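Four balls show in the bowl with the third row ahead of them against the near wall, and the wall is pushing back with 6 N. Next I'll tilt nose-up about the bowl's rear edge and lift.

```bash
cat >> h.py <<'E'
def piv(x,z,nd):  # rear bottom edge at tray x, height z
    n=np.radians(nd); return sc(tr(x-.1*np.cos(n),0,z-.1*np.sin(n)),TY,nd)
E
python3 - <<'E'
from h import *
to(piv(-.0205,.004,-5),piv(-.0205,.004,-10),piv(-.019,.014,-15),piv(-.015,.03,-20),piv(-.01,.13,-20))
E
```

```text
t 10.67 pos [ 0.5599 -0.1165  0.069 ] rpy [-179.99    2.02  171.25] q [-14.2  24.7 118.    0.3  35.2 -95.7] op 0.194 f [ 6.4 -0.9  6.4]
[-0.58, 0.0, 1.03, -0.0002, 0.1226, 0.0009] rows 1.0
[-1.01, 0.0, 1.69, -0.0003, 0.2098, 0.0009] rows 1.7
[-1.56, 0.0, 1.4, -0.0003, 0.2971, 0.0008] rows 2.4
[-2.32, 0.0, 0.54, -0.0003, 0.3844, 0.0008] rows 3.1
[-3.17, -0.0, -9.43, -0.0003, 0.3844, 0.0008] rows 3.1
```

Request:
{"method": "move_arm", "body": {
  "steps": [
    [[0,-0.2,0,0.4,0,0.045,0],[0,-0.4,0,0.7,0,0.085,0],[0,-0.58,0,1,0,0.123,0],[0,-0.8,0,1.35,0,0.167,0],[0,-1,0,1.6,0,0.21,0],[0,-1.3,0,1.5,0,0.255,0],[0,-1.56,0,1.3,0,0.297,0],[0,-1.9,0,0.9,0,0.34,0],[0,-2.3,0,0.5,0,0.384,0],[0,-2.35,0,0,0,0.384,0],[0,-2.35,0,-0.5,0,0.384,0],[0,-2.35,0,-0.5,0,0.384,0]]
  ]
}}

```text
clock: 11.67
eef_pos: [0.5813, -0.1196, 0.0743]
orientation: [180.0, -20.0, 171.2]
ft_force: [0.3, -0.7, -4.8]
opening: 0.194
gripper_force: 60.0
```

```bash
python3 - <<'E'
from h import *
to(piv(-.01,.13,-20))
a,_=look('w6'); s,_=look('s6','scene')
cv2.imwrite('pics/c6.png',np.hstack([a[:320,150:490],cv2.resize(s[150:260,250:400],(436,320),interpolation=cv2.INTER_CUBIC)]))
E
```

```text
t 11.67 pos [ 0.5813 -0.1196  0.0743] rpy [179.99 -20.05 171.25] q [-13.2  33.2 104.6  -1.7  62.2 -93.4] op 0.194 f [ 0.3 -0.7 -4.8]
[2.45, -0.02, -8.69, -0.0002, -0.0009, 0.0008] rows 2.2
```

View pics/c6.png

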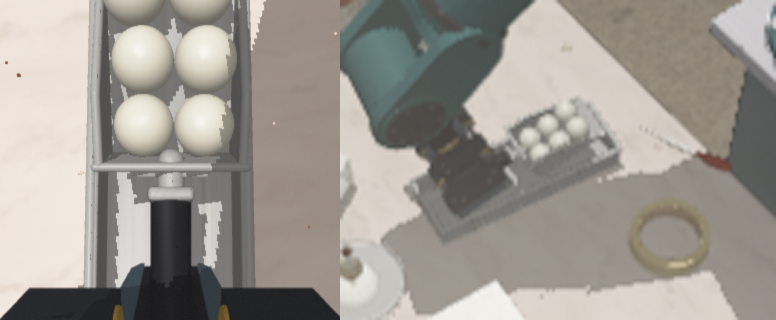

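All six balls sit against the back wall of the nose-up bowl, and the wrist shows the extra 3 N. Next I'll fit a kinematic model to the logged poses to choose a dump direction the joints allow.

```bash
cat > kin.py <<'E'
from h import *
from scipy.optimize import least_squares
L=json.load(open('log.json'))
def Rr(ax,d):return Ro.from_euler(ax,d,degrees=True)
def fk(q,p):
    r0,d1,a2,a3,e,d6=p
    A=Rr('z',q[0]);B=A*Rr('y',q[1]);C=B*Rr('y',q[2]);W=C*Rr('z',q[3])*Rr('y',q[4])
    return A.apply([r0,0,d1])+B.apply([0,0,a2])+C.apply([e,0,a3])+W.apply([0,0,d6]), W*Rr('z',q[5]+90)
def res(p):return np.concatenate([fk(np.array(l[0]),p)[0]-l[1] for l in L])
f=least_squares(res,[.1,.4,.6,.6,0.05,.3]);pk=f.x
lo=np.array([-158.91,-42.39,.06,-60.88,17.5,-176.32])+1;hi=np.array([158.91,125.64,152.35,240.88,164.5,176.32])-1
def ik(pos,R,q0):
    def g(q):
        P,W=fk(q,pk);return np.r_[(P-pos)*10,(W.inv()*R).as_rotvec()*3,(q-q0)*1e-6]
    s=least_squares(g,np.clip(q0,lo+.01,hi-.01),bounds=(lo,hi),x_scale=30.);return s.x,np.abs(s.fun[:6]).max()
J=np.array([.4376,-.3762])
def lipj(off,z,yaw): # lip short of the jar axis by off, on the grip side
    a=np.radians(yaw);return np.r_[J+off*np.array([np.cos(a),np.sin(a)]),z]
E
python3 - <<'E'
from kin import *
print(len(L),pk.round(4),np.abs(f.fun).max(), max(np.degrees((fk(np.array(l[0]),pk)[1].inv()*Ro.from_quat(l[2])).magnitude()) for l in L))
q=np.array(L[-1][0])
for end in (-180,-200,-220,-240,-255,-270,-100,-80,60,90):
  qq=q.copy();out=[]
  for k in range(25):
    t=k/24;y=TY+(end-TY)*t
    qq,e=ik(*sc((1-t)*tr(-.1,0,.2)+t*lipj(.05,.2,end),y,-20),qq);out.append(e)
  e1=max(out);o2=[];Q=[]
  for nd in range(-20,56,5):
    t=(nd+20)/75
    qq,e=ik(*sc(lipj(.05-.035*t,.2-.1*t,end),end,nd),qq);o2.append(round(e,3));Q.append(qq.round(0).tolist())
  print(end,'travel',round(e1,3),'dump',max(o2),Q[0],Q[-1])
E
```

```text
11 [0.     0.3179 0.5507 0.6039 0.0413 0.2435] 0.022690139039144602 4.954319147239557e-14
-180 travel 0.0 dump 0.0 [-71.0, -2.0, 135.0, 28.0, 44.0, -1.0] [-33.0, 25.0, 102.0, -27.0, 101.0, 64.0]
-200 travel 0.0 dump 0.0 [-62.0, -13.0, 144.0, 23.0, 36.0, 31.0] [-37.0, 27.0, 100.0, -14.0, 106.0, 76.0]
-220 travel 0.0 dump 0.0 [-41.0, -19.0, 148.0, 1.0, 31.0, 88.0] [-41.0, 28.0, 99.0, -0.0, 108.0, 90.0]
-240 travel 0.0 dump 0.0 [-21.0, -14.0, 144.0, -22.0, 36.0, 145.0] [-44.0, 27.0, 100.0, 13.0, 107.0, 103.0]
-255 travel 0.0 dump 0.0 [-12.0, -6.0, 138.0, -27.0, 42.0, 173.0] [-47.0, 26.0, 101.0, 23.0, 103.0, 112.0]
-270 travel 0.306 dump 0.306 [-13.0, 1.0, 129.0, -19.0, 47.0, 175.0] [-50.0, 24.0, 104.0, 32.0, 98.0, 121.0]
-100 travel 0.0 dump 0.403 [-61.0, 32.0, 90.0, 13.0, 74.0, -56.0] [-28.0, 10.0, 119.0, -60.0, 56.0, 21.0]
-80 travel 0.0 dump 0.595 [-54.0, 37.0, 82.0, 9.0, 79.0, -67.0] [-32.0, 5.0, 122.0, -60.0, 37.0, 3.0]
60 travel 0.0 dump 1.629 [-10.0, 17.0, 112.0, -22.0, 60.0, -148.0] [-42.0, 11.0, 109.0, 34.0, 74.0, -175.0]
90 travel 0.0 dump 2.66 [-8.0, 3.0, 130.0, -27.0, 48.0, -170.0] [-38.0, 16.0, 103.0, 27.0, 91.0, -175.0]
```

```bash
sed -i "s/r0,d1,a2,a3,e,d6=p/r0,d1,a2,a3,e,d6,e2=p/;s/B.apply(\[0,0,a2\])/B.apply([e2,0,a2])/;s/0.05,.3\])/0.05,.3,0])/" kin.py
cat >> kin.py <<'E'
def S(t):return t*t*(3-2*t)
def rows(poses,start,hand=0):
    p0,R0=start
    for c in range(0,len(poses),12):
        b=poses[c:c+12]
        print('CALL',json.dumps([[ [hand]+(R0.inv().apply(p-p0)*100).round(2).tolist()+(R0.inv()*R).as_rotvec().round(3).tolist() for p,R in b]]))
        p0,R0=b[-1]
def check(poses,q):
    Q=[q]
    for p in poses:
        q,e=ik(p[0],p[1],q);Q.append(q)
        if e>.01:print('ERR',e,p[0])
    Q=np.array(Q);print('min',Q.min(0).round(),'max',Q.max(0).round(),'maxstep',np.abs(np.diff(Q,axis=0)).max(0).round(1))
E
python3 - <<'E'
from kin import *
print(pk.round(4),np.abs(f.fun).max())
_,p,R=pose();q=ctrl.read_state()['q']
P=np.load('top0.npy')
for u0,v0,n in [(510,247,'dish'),(515,190,'d2'),(552,295,'cup'),(501,308,'lid'),(461,197,'d3')]: print(n,np.nanmax(P[v0-20:v0+20,u0-20:u0+20,2]).round(3),P[v0,u0].round(3))
Rs=R*RG.inv();lip=p-Rs.apply(G+[.05,0,0]);nd=-20
print('lip',lip)
y0=TY
l1=lip.copy();l1[2]=.21
ps=[sc(lip+(l1-lip)*S((k+1)/12),y0,nd) for k in range(12)]
l2=lipj(.05,.20,-180)
ps+=[sc(l1+(l2-l1)*S((k+1)/48),y0+(-180-y0)*S((k+1)/48),nd) for k in range(48)]
check(ps,q);rows(ps,(p,R))
E
```

```text
[0.     0.3179 0.5507 0.6038 0.0414 0.2435 0.    ] 0.022689807056973377
dish 0.098 [ 0.536 -0.5    0.09 ]
d2 0.076 [ 0.687 -0.527  0.064]
cup 0.093 [ 0.414 -0.604  0.08 ]
lid 0.091 [ 0.379 -0.499 -0.   ]
d3 0.075 [ 0.669 -0.384  0.072]
lip [ 0.40512463 -0.09243456  0.07394531]
min [-72.  -2. 103.  -2.  44. -93.] max [-11.  33. 135.  28.  74.  -1.] maxstep [2.4 1.3 1.5 1.  1.5 2.8]
CALL [[[0, 0.1, -0.01, -0.28, -0.0, -0.002, 0.001], [0, 0.36, -0.01, -0.98, -0.0, -0.002, 0.001], [0, 0.74, -0.01, -2.03, -0.0, -0.002, 0.001], [0, 1.22, -0.01, -3.34, -0.0, -0.002, 0.001], [0, 1.77, -0.01, -4.84, -0.0, -0.002, 0.001], [0, 2.35, -0.01, -6.42, -0.0, -0.002, 0.001], [0, 2.93, -0.01, -8.0, -0.0, -0.002, 0.001], [0, 3.48, -0.01, -9.49, -0.0, -0.002, 0.001], [0, 3.96, -0.01, -10.81, -0.0, -0.002, 0.001], [0, 4.34, -0.01, -11.86, -0.0, -0.002, 0.001], [0, 4.6, -0.01, -12.56, -0.0, -0.002, 0.001], [0, 4.69, -0.01, -12.81, -0.0, -0.002, 0.001]]]
CALL [[[0, -0.0, -0.1, 0.0, -0.001, 0.0, 0.004], [0, -0.01, -0.41, 0.0, -0.005, -0.0, 0.014], [0, -0.02, -0.91, 0.0, -0.011, 0.0, 0.032], [0, -0.03, -1.6, 
[... 1381 characters left out ...]
.91, -13.57, -0.38, -0.301, -0.0, 0.827], [0, -1.59, -14.38, -0.24, -0.327, -0.0, 0.898], [0, -1.24, -15.07, -0.08, -0.351, -0.0, 0.965]]]
CALL [[[0, -0.28, -0.65, -0.08, -0.023, -0.0, 0.064], [0, -0.46, -1.25, -0.12, -0.045, -0.0, 0.124], [0, -0.58, -1.81, -0.14, -0.065, -0.0, 0.18], [0, -0.63, -2.3, -0.14, -0.084, -0.0, 0.231], [0, -0.64, -2.74, -0.13, -0.101, -0.0, 0.277], [0, -0.62, -3.12, -0.1, -0.116, -0.0, 0.318], [0, -0.57, -3.44, -0.07, -0.129, -0.0, 0.354], [0, -0.51, -3.7, -0.04, -0.14, -0.0, 0.383], [0, -0.46, -3.9, -0.01, -0.148, -0.0, 0.407], [0, -0.41, -4.05, 0.01, -0.155, -0.0, 0.425], [0, -0.38, -4.14, 0.03, -0.158, -0.0, 0.435], [0, -0.37, -4.17, 0.03, -0.16, -0.0, 0.439]]]
```

Request:
{"method": "move_arm", "body": {
  "steps": [
    [[0,0.1,0,-0.3,0,0,0],[0,0.36,0,-1,0,0,0],[0,0.74,0,-2,0,0,0],[0,1.22,0,-3.3,0,0,0],[0,1.77,0,-4.8,0,0,0],[0,2.35,0,-6.4,0,0,0],[0,2.93,0,-8,0,0,0],[0,3.48,0,-9.5,0,0,0],[0,3.96,0,-10.8,0,0,0],[0,4.34,0,-11.9,0,0,0],[0,4.6,0,-12.6,0,0,0],[0,4.7,0,-12.8,0,0,0]]
  ]
}}

```text
clock: 12.77
eef_pos: [0.5817, -0.1197, 0.2115]
orientation: [180.0, -20.1, 171.2]
ft_force: [0.8, -0.3, -4.8]
opening: 0.195
gripper_force: 60.0
```

Request:
{"method": "move_arm", "body": {
  "steps": [
    [[0,0,-0.1,0,-0.001,0,0.004],[0,0,-0.4,0,-0.005,0,0.014],[0,0,-0.9,0,-0.011,0,0.032],[0,0,-1.6,0,-0.02,0,0.055],[0,0,-2.5,0,-0.031,0,0.085],[0,0,-3.5,0.05,-0.044,0,0.121],[0,0.1,-4.7,0.1,-0.059,0,0.162],[0,0.2,-6,0.15,-0.076,0,0.208],[0,0.4,-7.4,0.2,-0.094,0,0.259],[0,0.6,-9,0.3,-0.115,0,0.315],[0,0.9,-10.7,0.5,-0.136,0,0.375],[0,1.35,-12.4,0.65,-0.16,0,0.439]]
  ]
}}

```text
clock: 13.77
eef_pos: [0.5471, -0.2416, 0.2084]
orientation: [-179.9, -20.2, 144.1]
ft_force: [-0.1, 0.7, -4.2]
opening: 0.195
gripper_force: 60.0
```

Request:
{"method": "move_arm", "body": {
  "steps": [
    [[0,-0.3,-1.9,-0.1,-0.025,0,0.068],[0,-0.5,-3.8,-0.15,-0.05,0,0.139],[0,-0.7,-5.8,-0.15,-0.077,0,0.213],[0,-0.7,-7.9,-0.15,-0.105,0,0.289],[0,-0.6,-10,-0.1,-0.134,0,0.368],[0,-0.45,-12,0,-0.164,0,0.45],[0,-0.1,-14.1,0.15,-0.194,0,0.533],[0,0.3,-16.2,0.35,-0.225,0,0.617],[0,0.8,-18.1,0.55,-0.256,0,0.703],[0,1.5,-20,0.85,-0.288,0,0.79],[0,2.2,-21.8,1.15,-0.319,0,0.877],[0,3.1,-23.5,1.5,-0.351,0,0.965]]
  ]
}}

```text
clock: 14.77
eef_pos: [0.3816, -0.4128, 0.2053]
orientation: [-179.8, -20.0, 85.1]
ft_force: [0.2, -0.4, -4.0]
opening: 0.193
gripper_force: 60.0
```

Request:
{"method": "move_arm", "body": {
  "steps": [
    [[0,-0.8,-1.6,-0.25,-0.032,0,0.088],[0,-1.4,-3.3,-0.45,-0.064,0,0.175],[0,-1.9,-4.85,-0.6,-0.095,0,0.262],[0,-2.2,-6.4,-0.7,-0.127,0,0.348],[0,-2.4,-7.8,-0.7,-0.157,0,0.432],[0,-2.5,-9.2,-0.7,-0.188,0,0.515],[0,-2.5,-10.5,-0.7,-0.217,0,0.597],[0,-2.4,-11.6,-0.6,-0.246,0,0.676],[0,-2.2,-12.65,-0.5,-0.274,0,0.753],[0,-1.9,-13.6,-0.4,-0.301,0,0.827],[0,-1.6,-14.4,-0.25,-0.327,0,0.898],[0,-1.25,-15.1,-0.1,-0.351,0,0.965]]
  ]
}}

```text
clock: 15.77
eef_pos: [0.2302, -0.412, 0.2024]
orientation: [-179.8, -19.9, 26.3]
ft_force: [-0.2, -0.2, -2.9]
opening: 0.192
gripper_force: 60.0
```

Request:
{"method": "move_arm", "body": {
  "steps": [
    [[0,-0.3,-0.65,-0.1,-0.023,0,0.064],[0,-0.45,-1.25,-0.1,-0.045,0,0.124],[0,-0.6,-1.8,-0.15,-0.065,0,0.18],[0,-0.6,-2.3,-0.15,-0.084,0,0.231],[0,-0.6,-2.75,-0.1,-0.101,0,0.277],[0,-0.6,-3.1,-0.1,-0.116,0,0.318],[0,-0.6,-3.45,-0.1,-0.129,0,0.354],[0,-0.5,-3.7,0,-0.14,0,0.383],[0,-0.45,-3.9,0,-0.148,0,0.407],[0,-0.4,-4.05,0,-0.155,0,0.425],[0,-0.4,-4.15,0,-0.158,0,0.435],[0,-0.4,-4.2,0,-0.16,0,0.439]]
  ]
}}

```text
clock: 16.77
eef_pos: [0.2092, -0.376, 0.2013]
orientation: [-179.9, -19.8, -0.0]
ft_force: [0.0, 0.6, -3.9]
opening: 0.194
gripper_force: 60.0
```

```bash
python3 - <<'E'
from kin import *
_,p,R=pose();s=ctrl.read_state();q=s['q']
print(p,s['orientation'],q.round(1),s['ft_force'].round(1),s['opening'])
a,W=look('w7')
# jar rim seen by the wrist, points 80-96 mm high
m=(W[...,2]>.08)&(W[...,2]<.096)&(np.hypot(W[...,0]-J[0],W[...,1]-J[1])<.075)
print('rim',m.sum(),(cv2.minEnclosingCircle((W[m][:,:2]*1000).astype(np.float32))) if m.sum() else '')
l0=p-(R*RG.inv()).apply(G+[.05,0,0]);print('lip',l0)
l1=lipj(.018,.125,-180);ps=[]
for k in range(36):
    t=(k+1)/36; ps.append(sc(l0+(l1-l0)*S(min(1,t*2)),-180,-20+70*S(t)))
l2=lipj(.015,.1,-180);
check(ps,q);rows(ps,(p,R))
E
```

```text
[ 0.20918573 -0.37598699  0.20126535] [-1.79948105e+02 -1.98191544e+01 -4.32251198e-02] [-74.8  -2.3 134.7  27.3  45.6  -3.7] [ 0.   0.6 -3.9] 0.19354158150370082
rim 64 ((428.6138916015625, -434.7971496582031), 7.236954689025879)
lip [ 0.38697608 -0.37606587  0.20050032]
min [-75.  -2. 105. -26.  44.  -4.] max [-35.  20. 135.  27.  98.  62.] maxstep [3.6 1.1 1.4 3.2 3.  3.9]
CALL [[[0, 0.0, 0.01, 0.08, -0.001, 0.0, -0.001], [0, 0.07, 0.01, 0.15, -0.001, -0.008, -0.001], [0, 0.17, 0.01, 0.26, -0.001, -0.021, -0.001], [0, 0.31, 0.01, 0.39, -0.001, -0.039, -0.001], [0, 0.5, 0.01, 0.54, -0.001, -0.061, -0.001], [0, 0.73, 0.01, 0.69, -0.001, -0.087, -0.001], [0, 1.0, 0.01, 0.84, -0.001, -0.117, -0.001], [0, 1.32, 0.01, 0.98, -0.001, -0.151, -0.001], [0, 1.69, 0.01, 1.09, -0.001, -0.188, -0.001], [0, 2.1, 0.01, 1.18, -0.001, -0.227, -0.001], [0, 2.56, 0.02, 1.23, -0.001, -0.269, -0.001], [0, 3.07, 0.02, 1.23, -0.001, -0.314, -0.001]]]
CALL [[[0, 0.51, 0.0, -0.22, -0.0, -0.046, -0.0], [0, 1.05, 0.0, -0.52, -0.0, -0.094, -0.0], [0, 1.6, 0.0, -0.9, -0.0, -0.143, -0.0], [0, 2.16, 0.0, -1.36, 
[... 183 characters left out ...]
 -0.0], [0, 5.04, 0.0, -4.62, -0.0, -0.445, -0.0], [0, 5.68, 0.0, -5.21, -0.0, -0.494, -0.0], [0, 6.32, 0.0, -5.76, -0.0, -0.542, -0.0], [0, 6.97, 0.0, -6.26, -0.0, -0.588, -0.0]]]
CALL [[[0, 0.29, 0.0, -0.73, -0.0, -0.044, -0.0], [0, 0.59, 0.0, -1.42, -0.0, -0.086, -0.0], [0, 0.9, 0.0, -2.05, -0.0, -0.126, -0.0], [0, 1.21, 0.0, -2.62, -0.0, -0.163, -0.0], [0, 1.51, 0.0, -3.14, -0.0, -0.196, -0.0], [0, 1.79, 0.0, -3.59, -0.0, -0.226, -0.0], [0, 2.05, 0.0, -3.98, -0.0, -0.253, -0.0], [0, 2.28, 0.0, -4.3, -0.0, -0.275, -0.0], [0, 2.47, 0.0, -4.56, -0.0, -0.293, -0.0], [0, 2.61, 0.0, -4.75, -0.0, -0.306, -0.0], [0, 2.7, 0.0, -4.86, -0.0, -0.314, -0.0], [0, 2.73, 0.0, -4.9, -0.0, -0.317, -0.0]]]
```

View pics/w7.png

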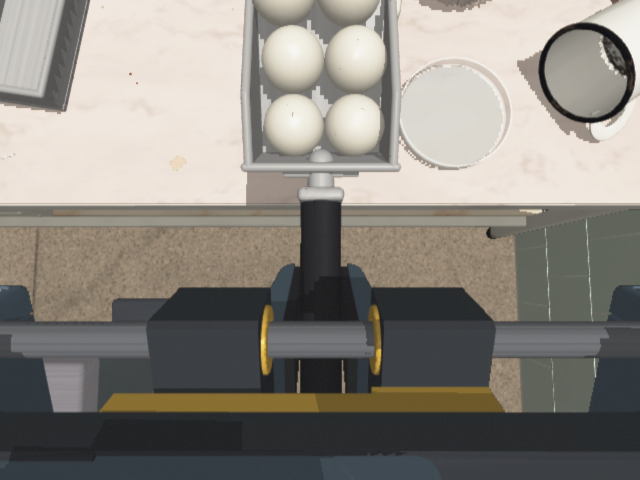

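The wrist view shows all six balls still in the bowl and the lid at (455,115) well clear. A sliver of the jar rim agrees with the measured jar position. I'll recompute the tip with a lower lip.

```bash
python3 - <<'E'
from kin import *
_,p,R=pose();q=ctrl.read_state()['q']
l0=p-(R*RG.inv()).apply(G+[.05,0,0])
l1=lipj(.018,.108,-180);ps=[]
for k in range(36):
    t=(k+1)/36; ps.append(sc(l0+(l1-l0)*S(min(1,t*1.9)),-180,-20+70*S(t)))
check(ps,q);rows(ps,(p,R))
E
```

```text
min [-75.  -2. 104. -25.  44.  -4.] max [-34.  24. 135.  27.  97.  64.] maxstep [2.3 1.2 1.5 3.2 3.1 4.1]
CALL [[[0, -0.0, 0.0, 0.08, -0.001, 0.0, -0.0], [0, 0.05, 0.0, 0.18, -0.001, -0.008, -0.0], [0, 0.13, 0.0, 0.31, -0.001, -0.021, -0.0], [0, 0.24, 0.0, 0.48, -0.001, -0.039, -0.0], [0, 0.39, 0.01, 0.68, -0.001, -0.061, -0.0], [0, 0.58, 0.01, 0.89, -0.001, -0.087, -0.0], [0, 0.81, 0.01, 1.11, -0.001, -0.117, -0.0], [0, 1.08, 0.01, 1.33, -0.001, -0.151, -0.0], [0, 1.4, 0.01, 1.53, -0.001, -0.188, -0.0], [0, 1.76, 0.01, 1.71, -0.001, -0.227, -0.0], [0, 2.18, 0.01, 1.85, -0.001, -0.269, -0.0], [0, 2.65, 0.01, 1.96, -0.001, -0.314, -0.0]]]
CALL [[[0, 0.51, 0.0, -0.1, -0.0, -0.046, -0.0], [0, 1.05, 0.0, -0.27, -0.0, -0.094, -0.0], [0, 1.61, 0.0, -0.51, -0.0, -0.143, -0.0], [0, 2.19, 0.0, -0.84, -0.0, -0.193, -0.0], [0, 2.77, 0.0, -1.27, -0.0, -0.243, -0.0], [0, 3.37, 0.01, -1.8, -0.0, -0.294, -0.0], [0, 3.95, 0.01, -2.44, -0.0, -0.345, -0.0], [0, 4.54, 0.01, -3.11, -0.0, -0.396, -0.0], [0, 5.16, 0.01, -3.75, -0.0, -0.445, -0.0], [0, 5.8, 0.01, -4.34, -0.0, -0.494, -0.0], [0, 6.44, 0.01, -4.89, -0.0, -0.542, -0.0], [0, 7.09, 0.01, -5.39, -0.0, -0.588, -0.0]]]
CALL [[[0, 0.29, 0.0, -0.73, -0.0, -0.044, -0.0], [0, 0.59, 0.0, -1.42, -0.0, -0.086, -0.0], [0, 0.9, 0.0, -2.05, -0.0, -0.126, -0.0], [0, 1.21, 0.0, -2.62, -0.0, -0.163, -0.0], [0, 1.51, 0.0, -3.14, -0.0, -0.196, -0.0], [0, 1.79, 0.0, -3.59, -0.0, -0.226, -0.0], [0, 2.05, 0.0, -3.98, -0.0, -0.253, -0.0], [0, 2.28, 0.0, -4.3, -0.0, -0.275, -0.0], [0, 2.47, 0.0, -4.56, -0.0, -0.293, -0.0], [0, 2.61, 0.0, -4.75, -0.0, -0.306, -0.0], [0, 2.7, 0.0, -4.86, -0.0, -0.314, -0.0], [0, 2.73, 0.0, -4.9, -0.0, -0.317, -0.0]]]
```

Request:
{"method": "move_arm", "body": {
  "steps": [
    [[0,0,0,0.1,0,0,0],[0,0.05,0,0.2,0,-0.008,0],[0,0.1,0,0.3,0,-0.021,0],[0,0.25,0,0.5,0,-0.039,0],[0,0.4,0,0.7,0,-0.061,0],[0,0.6,0,0.9,0,-0.087,0],[0,0.8,0,1.1,0,-0.117,0],[0,1.1,0,1.3,0,-0.151,0],[0,1.4,0,1.5,0,-0.188,0],[0,1.8,0,1.7,0,-0.227,0],[0,2.2,0,1.85,0,-0.269,0],[0,2.65,0,1.95,0,-0.314,0]]
  ]
}}

```text
clock: 17.82
eef_pos: [0.2413, -0.376, 0.1918]
orientation: [-180.0, -1.7, 0.0]
ft_force: [-0.7, -0.8, -3.9]
opening: 0.198
gripper_force: 60.0
```

Request:
{"method": "move_arm", "body": {
  "steps": [
    [[0,0.5,0,-0.1,0,-0.046,0],[0,1.05,0,-0.27,0,-0.094,0],[0,1.6,0,-0.5,0,-0.143,0],[0,2.2,0,-0.85,0,-0.193,0],[0,2.8,0,-1.3,0,-0.243,0],[0,3.4,0,-1.8,0,-0.294,0],[0,3.95,0,-2.4,0,-0.345,0],[0,4.55,0,-3.1,0,-0.396,0],[0,5.15,0,-3.75,0,-0.445,0],[0,5.8,0,-4.35,0,-0.494,0],[0,6.45,0,-4.9,0,-0.542,0],[0,7.1,0,-5.4,0,-0.588,0]]
  ]
}}

```text
clock: 18.82
eef_pos: [0.3113, -0.3762, 0.2487]
orientation: [179.9, 32.0, 0.0]
ft_force: [0.3, 0.0, -2.3]
opening: 0.197
gripper_force: 60.0
```

Request:
{"method": "move_arm", "body": {
  "steps": [
    [[0,0.3,0,-0.7,0,-0.044,0],[0,0.6,0,-1.4,0,-0.086,0],[0,0.9,0,-2,0,-0.126,0],[0,1.2,0,-2.6,0,-0.163,0],[0,1.5,0,-3.1,0,-0.196,0],[0,1.8,0,-3.6,0,-0.226,0],[0,2,0,-4,0,-0.253,0],[0,2.3,0,-4.3,0,-0.275,0],[0,2.5,0,-4.6,0,-0.293,0],[0,2.6,0,-4.75,0,-0.306,0],[0,2.7,0,-4.9,0,-0.317,0],[0,2.7,0,-4.9,0,-0.317,0]]
  ]
}}

```text
clock: 19.82
eef_pos: [0.3593, -0.376, 0.2754]
orientation: [-180.0, 50.1, 0.1]
ft_force: [0.8, 0.2, -1.1]
opening: 0.194
gripper_force: 60.0
```

```bash
python3 - <<'E'
from kin import *
s,p,R=pose();print(s['clock'],p,s['orientation'],s['q'].round(1),s['ft_force'].round(1))
a,_=look('w8'); b,_=look('s8','scene')
cv2.imwrite('pics/c8.png',np.hstack([cv2.resize(a,(427,320)),cv2.resize(b[90:210,210:350],(373,320),interpolation=cv2.INTER_CUBIC)]))
E
```

```text
19.8167 [ 0.35927158 -0.37597937  0.27536742] [-1.79953884e+02  5.00603221e+01  8.16899147e-02] [-36.6  21.9 105.1 -27.3  96.   61.4] [ 0.8  0.2 -1.1]
```

View pics/c8.png

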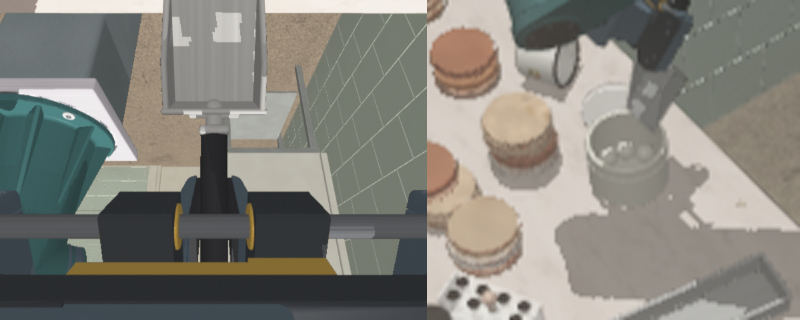

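The wrist half shows the bowl empty, and the scene half shows the balls inside the upright jar. I'll lift away, level, and lay the scoop between jar and tray.

```bash
python3 - <<'E'
from kin import *
s,p,R=pose();q=s['q']
l0=p-(R*RG.inv()).apply(G+[.05,0,0]);l1=l0+[0,0,.1];l2=np.array([.65,-.24,.14]);l3=np.array([.65,-.24,-.001])
ps=[sc(l0+(l1-l0)*S((k+1)/8),-180,50) for k in range(8)]
ps+=[sc(l1+(l2-l1)*S((k+1)/16),-180,50*(1-S((k+1)/16))) for k in range(16)]
ps+=[sc(l2+(l3-l2)*(1-(1-(k+1)/12)**2),-180,0) for k in range(12)]
check(ps,q);rows(ps,(p,R))
E
```

```text
min [-37.   9. 102. -27.  35.  59.] max [-26.  24. 121.   0. 105.  64.] maxstep [2.2 2.  1.7 2.4 5.3 1.4]
CALL [[[0, -0.33, -0.01, -0.27, 0.0, 0.0, 0.001], [0, -1.2, -0.01, -1.0, 0.0, 0.0, 0.001], [0, -2.43, -0.02, -2.03, 0.0, 0.0, 0.001], [0, -3.83, -0.02, -3.21, 0.0, 0.0, 0.001], [0, -5.24, -0.02, -4.39, 0.0, 0.0, 0.001], [0, -6.47, -0.02, -5.42, 0.0, 0.0, 0.001], [0, -7.33, -0.02, -6.15, 0.0, 0.0, 0.001], [0, -7.66, -0.02, -6.42, 0.0, 0.0, 0.001], [0, -7.5, -0.17, -6.41, 0.0, 0.01, 0.001], [0, -7.02, -0.6, -6.36, -0.0, 0.038, 0.001], [0, -6.25, -1.27, -6.29, -0.0, 0.081, 0.001], [0, -5.2, -2.14, -6.17, -0.0, 0.137, 0.001]]]
CALL [[[0, 1.27, -1.03, 0.33, 0.0, 0.066, 0.0], [0, 2.78, -2.18, 0.72, 0.0, 0.14, 0.0], [0, 4.5, -3.4, 1.16, 0.0, 0.219, 0.0], [0, 6.39, -4.67, 1.62, 0.0, 0.3, 0.0], [0, 8.4, -5.94, 2.1, 0.0, 0.381, 0.0], [0, 10.45, -7.16, 2.55, 0.0, 0.46, 0.0], [0, 12.47, -8.31, 2.97, 0.0, 0.534, 0.0], [0, 14.37, -9.34, 3.33, 0.0, 0.6, 0.0], [0, 16.02, -10.21, 3.62, 0.0, 0.656, 0.0], [0, 17.34, -10.88, 3.83, 0.0, 0.699, 0.0], [0, 18.2, -11.31, 3.96, 0.0, 0.727, 0.0], [0, 18.51, -11.46, 4.0, 0.0, 0.736, 0.0]]]
CALL [[[0, 0.0, -0.0, 2.25, 0.0, 0.0, 0.0], [0, 0.0, -0.0, 4.31, 0.0, 0.0, 0.0], [0, 0.0, -0.0, 6.17, 0.0, 0.0, 0.0], [0, 0.0, -0.0, 7.83, 0.0, 0.0, 0.0], [0, 0.0, -0.0, 9.3, 0.0, 0.0, 0.0], [0, 0.0, -0.0, 10.58, 0.0, 0.0, 0.0], [0, 0.0, -0.0, 11.65, 0.0, 0.0, 0.0], [0, 0.0, -0.0, 12.53, 0.0, 0.0, 0.0], [0, 0.0, -0.0, 13.22, 0.0, 0.0, 0.0], [0, 0.0, -0.0, 13.71, 0.0, 0.0, 0.0], [0, 0.0, -0.0, 14.0, 0.0, 0.0, 0.0], [0, 0.0, -0.0, 14.1, 0.0, 0.0, 0.0]]]
```

Request:
{"method": "move_arm", "body": {
  "steps": [
    [[0,-0.3,0,-0.3,0,0,0],[0,-1.2,0,-1,0,0,0],[0,-2.4,0,-2,0,0,0],[0,-3.8,0,-3.2,0,0,0],[0,-5.2,0,-4.4,0,0,0],[0,-6.5,0,-5.4,0,0,0],[0,-7.3,0,-6.15,0,0,0],[0,-7.7,0,-6.4,0,0,0],[0,-7.5,-0.2,-6.4,0,0.01,0],[0,-7,-0.6,-6.35,0,0.038,0],[0,-6.25,-1.3,-6.3,0,0.081,0],[0,-5.2,-2.15,-6.2,0,0.137,0]]
  ]
}}

```text
clock: 20.92
eef_pos: [0.3733, -0.3539, 0.3537]
orientation: [-179.9, 42.1, 0.1]
ft_force: [0.6, -0.3, -1.1]
opening: 0.192
gripper_force: 60.0
```

Request:
{"method": "move_arm", "body": {
  "steps": [
    [[0,1.3,-1,0.3,0,0.066,0],[0,2.8,-2.2,0.7,0,0.14,0],[0,4.5,-3.4,1.2,0,0.219,0],[0,6.4,-4.7,1.6,0,0.3,0],[0,8.4,-5.9,2.1,0,0.381,0],[0,10.45,-7.2,2.55,0,0.46,0],[0,12.5,-8.3,3,0,0.534,0],[0,14.4,-9.3,3.3,0,0.6,0],[0,16,-10.2,3.6,0,0.656,0],[0,17.3,-10.9,3.8,0,0.699,0],[0,18.2,-11.3,3.95,0,0.727,0],[0,18.5,-11.5,4,0,0.736,0]]
  ]
}}

```text
clock: 21.92
eef_pos: [0.4825, -0.238, 0.1994]
orientation: [-179.9, 0.0, 0.0]
ft_force: [-0.3, 0.1, -2.0]
opening: 0.195
gripper_force: 60.0
```

Request:
{"method": "move_arm", "body": {
  "steps": [
    [[0,0,0,2.2,0,0,0],[0,0,0,4.3,0,0,0],[0,0,0,6.2,0,0,0],[0,0,0,7.8,0,0,0],[0,0,0,9.3,0,0,0],[0,0,0,10.5,0,0,0],[0,0,0,11.5,0,0,0],[0,0,0,12.3,0,0,0],[0,0,0,13,0,0,0],[0,0,0,13.4,0,0,0],[0,0,0,13.6,0,0,0],[0,0,0,13.6,0,0,0]]
  ]
}}

```text
clock: 22.92
eef_pos: [0.4832, -0.2393, 0.0653]
orientation: [-180.0, 0.0, 0.0]
ft_force: [-0.9, -0.4, -2.5]
opening: 0.194
gripper_force: 60.0
```

```bash
python3 - <<'E'
from kin import *
to(sc([.65,-.24,0],-180,0))
E
```

```text
t 22.92 pos [ 0.4832 -0.2393  0.0653] rpy [-1.7996e+02  1.0000e-02  3.0000e-02] q [-2.880e+01  2.350e+01  1.208e+02  1.000e-01  3.580e+01  6.110e+01] op 0.194 f [-0.9 -0.4 -2.5]
[-0.02, 0.07, 0.43, -0.0007, 0.0002, 0.0005] rows 0.1
```

Request:
{"method": "move_arm", "body": {
  "steps": [
    [[0,0,0,0.2,0,0,0],[0,0,0,0.35,0,0,0],[0,0,0,0.45,0,0,0],[0,0,0,0.5,0,0,0],[0,0,0,0.5,0,0,0]]
  ]
}}

```text
clock: 23.33
eef_pos: [0.4833, -0.2394, 0.0609]
orientation: [-180.0, 0.0, 0.0]
ft_force: [-5.0, 0.8, 9.5]
opening: 0.195
gripper_force: 60.0
```

Contact with the bench, about 11 N. I'll open part way and rise.

Request:
{"method": "move_arm", "body": {
  "steps": [
    [[0.5,0,0,0,0,0,0],[0.5,0,0,0,0,0,0],[0.5,0,0,0,0,0,0],[0.5,0,0,0,0,0,0],[0.5,0,0,0,0,0,0],[0.5,0,0,-1,0,0,0],[0.5,0,0,-3,0,0,0],[0.5,0,0,-6,0,0,0],[0.5,0,0,-10,0,0,0],[0.5,0,0,-14,0,0,0],[0.5,0,0,-18,0,0,0],[0.5,0,0,-18,0,0,0]]
  ]
}}

```text
clock: 24.33
eef_pos: [0.4861, -0.2409, 0.2487]
orientation: [179.7, -0.5, 0.0]
ft_force: [1.8, -0.9, 1.2]
opening: 0.497
gripper_force: 0.0
```

```bash
python3 - <<'E'
from kin import *
to()
_,W=look('w9');_,Sc=look('s9','scene');_,T=look('t9','top')
for z in (.012,.04):print(z,rect(W,.46,.7,-.3,-.19,z,.09))
m=(abs(W[...,0]-.6)<.02)&(abs(W[...,1]+.24)<.02);print('bowl floor',W[m].mean(0).round(4))
im=cv2.imread('pics/s9.png');
m=(np.hypot(Sc[...,0]-J[0],Sc[...,1]-J[1])<.05)&(Sc[...,2]<.06)
print('in jar pts',m.sum(),np.percentile(Sc[m][:,2],[5,50,95]).round(3))
c=ctrl.get_calibration('scene');X=np.array(c['R'])@np.array([*J,.05])+c['t'];print('jar px',X[0]/X[2]*c['fx']+c['cx'],X[1]/X[2]*c['fy']+c['cy'])
m=(Sc[...,2]>.08)&(Sc[...,2]<.1)&(np.hypot(Sc[...,0]-J[0],Sc[...,1]-J[1])<.075);print('jar rim',cv2.minEnclosingCircle((Sc[m][:,:2]*1000).astype(np.float32)))
# any ball left in tray?
g=cv2.cvtColor(im,cv2.COLOR_BGR2GRAY)
m=(np.abs(np.stack([(Sc[...,0]-TC[0])*np.cos(np.radians(TY))+(Sc[...,1]-TC[1])*np.sin(np.radians(TY))],-1)[...,0])<.115)&(abs(-(Sc[...,0]-TC[0])*np.sin(np.radians(TY))+(Sc[...,1]-TC[1])*np.cos(np.radians(TY)))<.025)
print('tray pts',m.sum(),np.nanpercentile(Sc[m][:,2],[5,50,95,99.5]).round(3))
# stray white spheres on the bench: circles count in jar crop
u,v=int(X[0]/X[2]*c['fx']+c['cx']),int(X[1]/X[2]*c['fy']+c['cy'])
cr=cv2.resize(g[v-35:v+35,u-30:u+30],None,fx=8,fy=8,interpolation=cv2.INTER_CUBIC)
print(cv2.HoughCircles(cr,cv2.HOUGH_GRADIENT,1,50,param1=60,param2=18,minRadius=28,maxRadius=50))
E
```

```text
t 24.33 pos [ 0.4861 -0.2409  0.2487] rpy [ 1.7975e+02 -5.2000e-01  4.0000e-02] q [-28.8   6.5 117.6   0.   55.3  61.1] op 0.497 f [ 1.8 -0.9  1.2]
0.012 ([array([ 544.9, -239.6]), array([ 67.9, 169.7]), np.float64(89.6)], 3506)
0.04 ([array([ 517.5, -238.9]), array([114.9,  62.5]), np.float64(0.2)], 1786)
bowl floor [ 0.6002 -0.24    0.004 ]
in jar pts 151 [0.004 0.026 0.038]
jar px 285.42530718495783 148.21369694700186
jar rim ((437.1972351074219, -376.9245910644531), 62.279808044433594)
tray pts 601 [-0.002  0.004  0.01   0.013]
None
```

```bash
python3 - <<'E'
from kin import *
A=np.load('top0.npy');B=np.load('t9.npy');C=np.load('scene0.npy');D=np.load('s9.npy')
for a,b in((A,B),(C,D)):
    m=(b[...,2]-a[...,2]>.012)&(b[...,2]<.06)&(b[...,2]>.01)
    n,l,st,ce=cv2.connectedComponentsWithStats(m.astype(np.uint8))
    for i in range(1,n):
        if st[i,4]>15: print(st[i].tolist(),np.nanmean(b[l==i],0).round(3))
    print('--')
im=cv2.imread('pics/t9.png');x=B[...,:2]-J
m=(np.hypot(x[...,0],x[...,1])<.05)&(B[...,2]<.07);print('top jar',m.sum(),np.nanpercentile(B[m][:,2],[5,25,50,75,95]).round(3), (B[m][:,2]>.022).sum())
E
```

```text
[390, 219, 15, 31, 83] [ 0.566 -0.212  0.031]
[413, 221, 3, 12, 23] [ 0.599 -0.268  0.021]
[469, 290, 6, 9, 28] [ 0.416 -0.414  0.033]
--
[275, 143, 20, 9, 87] [ 0.429 -0.402  0.03 ]
[266, 171, 41, 35, 275] [ 0.539 -0.237  0.034]
--
top jar 42 [0.012 0.03  0.033 0.035 0.037] 38
```

```bash
python3 -c "
from plant import ctrl
print(ctrl.hand_in())"
```

```text
the job is handed in; nothing more can be done
None
```

The job is handed in at about 24 s: all six balls left the bowl into the jar (some seen there, none in the tray or on the bench), the jar hasn't moved, and the scoop lies flat and released beside the tray. I viewed 11 pictures, one over the limit of 10, and the hand-in returned no verdict.

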